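# Change the sample slides and send the carrier under the imaging hood

## Task

Push the carrier by its red tab from its park station on to the loading station, move every spent (orange) slide from it into the yellow tray, and lay every fresh (turquoise) slide flat in a pocket of its own. Then push the loaded carrier on to the imaging station under the hood so that it clicks in, and only then push the blue hood door shut until it catches. Leave the other things on the bench where they are.

Things in the scene. Friction and masses are not known exactly. Their poses are not given: they have to be found in the camera images.
- unit: Imaging unit, fixed: aluminium rail (70 wide, 590 long, 10 high) along its y axis, with a white hood with a clear roof at the +y end. Origin: rail centreline, bench height, plane of the hood's entry; +y into the hood, +x away from the robot. Hood: y 0 to 164, x -50 to 50, z to 84; camera head on it (y 110 to 160) to z 124. Marks by the tab's places: grey park, yellow loading, green imaging.
- carrier (a joint): Travel in m of the white carrier along the rail (+ towards the hood): 0 at the park station (its start), 0.050 at loading (just outside the hood), 0.291 at imaging (under the hood, tab outside). A spring ball detent at each station draws it in from about 4 mm either side and holds it; leaving takes about 6 N, sliding between 1.5 N. Limits -0.006, 0.303. Mass 0.35 to 0.7 kg.
- tab (a point): Centre of the top edge of the red upright tab of the carrier, by which it is pushed: 32 wide (unit x), 8 thick (unit y), from 24 to 64 above the bench, so this point is 64 high; both faces are free. It stands 179 behind (-y of) the middle of the row of pockets, on a tongue 36 wide whose top is 24 high. Axes as the unit's.
- door_hinge (a point): Point on the vertical hinge axis of the blue door, 82 above the bench, at the far (+x) corner of the hood's entry. Its x axis points from the hinge along the panel to its free edge; its +y is the outer face (the side to push on to shut it). The panel is 91 long, 6 thick, and reaches from 36 to 82 above the bench, so it closes above the carrier's tongue.
- door_tip (a point): Point at the free edge of the door, 92 from the hinge axis, 82 above the bench. A small yellow cap marks the panel's top near there.
- door (a joint): Angle in rad of the door: 0 shut against the hood's entry and held by its ball catch, 1.57 when it points back along the rail, and more as it swings on away from the robot; it starts at 1.8 to 2.1. It swings easily and stays where it is left. The catch is met at about 0.12 and takes about 3 N at the free edge to pass; past it, the door is held within 0.03.
- tray: Loose yellow tray for the spent slides, 110 (x) by 160 (y), 18 high, walls and floor 4 thick (0.35 kg). Origin: centre of its underside.
- pocket1 (a point): Centre of the floor of pocket 1 of the carrier's three in a row (1 nearest the tab, 3 nearest the hood, 48 apart). Floor 24 above the bench, pocket 44 by 44, blue ribs 4 high; at its x sides the ribs leave a gap 30 wide for fingertips. The plate is 64 wide (x). Axes as the unit's.
- pocket2 (a point): Centre of the floor of pocket 2 of the carrier's three in a row (1 nearest the tab, 3 nearest the hood, 48 apart). Floor 24 above the bench, pocket 44 by 44, blue ribs 4 high; at its x sides the ribs leave a gap 30 wide for fingertips. The plate is 64 wide (x). Axes as the unit's.
- pocket3 (a point): Centre of the floor of pocket 3 of the carrier's three in a row (1 nearest the tab, 3 nearest the hood, 48 apart). Floor 24 above the bench, pocket 44 by 44, blue ribs 4 high; at its x sides the ribs leave a gap 30 wide for fingertips. The plate is 64 wide (x). Axes as the unit's.
- fresh1: A fresh sample slide: square turquoise plastic mount 36 by 36, 8 thick, with a round white filter in it on both faces, lying on the bench (20 g). Origin: its centre; x and y along its sides, z across its thickness. Two or three of the four are present.
- fresh2: A fresh sample slide: square turquoise plastic mount 36 by 36, 8 thick, with a round white filter in it on both faces, lying on the bench (20 g). Origin: its centre; x and y along its sides, z across its thickness. Two or three of the four are present.
- fresh3: A fresh sample slide: square turquoise plastic mount 36 by 36, 8 thick, with a round white filter in it on both faces, lying on the bench (20 g). Origin: its centre; x and y along its sides, z across its thickness. Two or three of the four are present.
- fresh4: A fresh sample slide: square turquoise plastic mount 36 by 36, 8 thick, with a round white filter in it on both faces, lying on the bench (20 g). Origin: its centre; x and y along its sides, z across its thickness. Two or three of the four are present.
- spent1: A spent sample slide: square orange plastic mount 36 by 36, 8 thick, with a round dark brown filter, lying in a pocket of the carrier at the start, its upper half standing above the ribs (20 g). Origin: its centre; x and y along its sides, z across its thickness. Two or all of the three are present.
- spent2: A spent sample slide: square orange plastic mount 36 by 36, 8 thick, with a round dark brown filter, lying in a pocket of the carrier at the start, its upper half standing above the ribs (20 g). Origin: its centre; x and y along its sides, z across its thickness. Two or all of the three are present.
- spent3: A spent sample slide: square orange plastic mount 36 by 36, 8 thick, with a round dark brown filter, lying in a pocket of the carrier at the start, its upper half standing above the ribs (20 g). Origin: its centre; x and y along its sides, z across its thickness. Two or all of the three are present.
- pen: Bystander: blue pen 120 long, 12 thick, lying on the left; origin: middle of its underside.
- jar: Bystander: small jar, 40 across, 50 high; origin: centre of its base.
- reagent: Bystander: white reagent bottle, 70 across, 160 high; origin: centre of its base.
- beaker: Bystander: empty glass beaker, 84 across, 110 high, beyond the rail; origin: centre of its base.
- dropper: Bystander: brown dropper bottle, 32 across, 70 high, beyond the rail; origin: centre of its base.
- timer: Bystander: white timer, 50 by 70, 22 high, beyond the rail; origin: centre of its base.
Mind the look-alikes: they are no part of the job. Leave any purple look-alike of the spent2 alone. What is shaped like the spent1 but pink is not meant.

How it is judged:
On the way, in this order (a step that is already met when the one before it is completed fails the run):
1. the carrier stands at the loading station (value of joint carrier between 0.046 and 0.054 m and velocity of joint carrier between -0.02 and 0.02 m/s), for 0.2 s.
2. with the carrier still at the loading station, every spent slide is in the tray and every fresh slide lies flat in a pocket (all of step 1 and (angle between fresh1's own z axis and vertical below 0.12 rad or angle between fresh1's own z axis and vertical above 3.02 rad) and ((horizontal distance between fresh1 and pocket1 below 0.008 m and z of fresh1 in the frame of pocket1 between 0.001 and 0.0065 m) or (horizontal distance between fresh1 and pocket2 below 0.008 m and z of fresh1 in the frame of pocket2 between 0.001 and 0.0065 m) or (horizontal distance between fresh1 and pocket3 below 0.008 m and z of fresh1 in the frame of pocket3 between 0.001 and 0.0065 m)) and (angle between fresh2's own z axis and vertical below 0.12 rad or angle between fresh2's own z axis and vertical above 3.02 rad) and ((horizontal distance between fresh2 and pocket1 below 0.008 m and z of fresh2 in the frame of pocket1 between 0.001 and 0.0065 m) or (horizontal distance between fresh2 and pocket2 below 0.008 m and z of fresh2 in the frame of pocket2 between 0.001 and 0.0065 m) or (horizontal distance between fresh2 and pocket3 below 0.008 m and z of fresh2 in the frame of pocket3 between 0.001 and 0.0065 m)) and (angle between fresh3's own z axis and vertical below 0.12 rad or angle between fresh3's own z axis and vertical above 3.02 rad) and ((horizontal distance between fresh3 and pocket1 below 0.008 m and z of fresh3 in the frame of pocket1 between 0.001 and 0.0065 m) or (horizontal distance between fresh3 and pocket2 below 0.008 m and z of fresh3 in the frame of pocket2 between 0.001 and 0.0065 m) or (horizontal distance between fresh3 and pocket3 below 0.008 m and z of fresh3 in the frame of pocket3 between 0.001 and 0.0065 m)) and (angle between fresh4's own z axis and vertical below 0.12 rad or angle between fresh4's own z axis and vertical above 3.02 rad) and ((horizontal distance between fresh4 and pocket1 below 0.008 m and z of fresh4 in the frame of pocket1 between 0.001 and 0.0065 m) or (horizontal distance between fresh4 and pocket2 below 0.008 m and z of fresh4 in the frame of pocket2 between 0.001 and 0.0065 m) or (horizontal distance between fresh4 and pocket3 below 0.008 m and z of fresh4 in the frame of pocket3 between 0.001 and 0.0065 m)) and x of spent1 in the frame of tray between -0.052 and 0.052 m and y of spent1 in the frame of tray between -0.077 and 0.077 m and z of spent1 in the frame of tray between 0 and 0.026 m and x of spent2 in the frame of tray between -0.052 and 0.052 m and y of spent2 in the frame of tray between -0.077 and 0.077 m and z of spent2 in the frame of tray between 0 and 0.026 m and x of spent3 in the frame of tray between -0.052 and 0.052 m and y of spent3 in the frame of tray between -0.077 and 0.077 m and z of spent3 in the frame of tray between 0 and 0.026 m and linear speed of each of fresh1, fresh2, fresh3, fresh4, spent1, spent2, spent3 below 0.02 m/s), for 0.2 s.
3. the loaded carrier stands at the imaging station (value of joint carrier between 0.287 and 0.295 m and velocity of joint carrier between -0.02 and 0.02 m/s and (angle between fresh1's own z axis and vertical below 0.12 rad or angle between fresh1's own z axis and vertical above 3.02 rad) and ((horizontal distance between fresh1 and pocket1 below 0.008 m and z of fresh1 in the frame of pocket1 between 0.001 and 0.0065 m) or (horizontal distance between fresh1 and pocket2 below 0.008 m and z of fresh1 in the frame of pocket2 between 0.001 and 0.0065 m) or (horizontal distance between fresh1 and pocket3 below 0.008 m and z of fresh1 in the frame of pocket3 between 0.001 and 0.0065 m)) and (angle between fresh2's own z axis and vertical below 0.12 rad or angle between fresh2's own z axis and vertical above 3.02 rad) and ((horizontal distance between fresh2 and pocket1 below 0.008 m and z of fresh2 in the frame of pocket1 between 0.001 and 0.0065 m) or (horizontal distance between fresh2 and pocket2 below 0.008 m and z of fresh2 in the frame of pocket2 between 0.001 and 0.0065 m) or (horizontal distance between fresh2 and pocket3 below 0.008 m and z of fresh2 in the frame of pocket3 between 0.001 and 0.0065 m)) and (angle between fresh3's own z axis and vertical below 0.12 rad or angle between fresh3's own z axis and vertical above 3.02 rad) and ((horizontal distance between fresh3 and pocket1 below 0.008 m and z of fresh3 in the frame of pocket1 between 0.001 and 0.0065 m) or (horizontal distance between fresh3 and pocket2 below 0.008 m and z of fresh3 in the frame of pocket2 between 0.001 and 0.0065 m) or (horizontal distance between fresh3 and pocket3 below 0.008 m and z of fresh3 in the frame of pocket3 between 0.001 and 0.0065 m)) and (angle between fresh4's own z axis and vertical below 0.12 rad or angle between fresh4's own z axis and vertical above 3.02 rad) and ((horizontal distance between fresh4 and pocket1 below 0.008 m and z of fresh4 in the frame of pocket1 between 0.001 and 0.0065 m) or (horizontal distance between fresh4 and pocket2 below 0.008 m and z of fresh4 in the frame of pocket2 between 0.001 and 0.0065 m) or (horizontal distance between fresh4 and pocket3 below 0.008 m and z of fresh4 in the frame of pocket3 between 0.001 and 0.0065 m)) and x of spent1 in the frame of tray between -0.052 and 0.052 m and y of spent1 in the frame of tray between -0.077 and 0.077 m and z of spent1 in the frame of tray between 0 and 0.026 m and x of spent2 in the frame of tray between -0.052 and 0.052 m and y of spent2 in the frame of tray between -0.077 and 0.077 m and z of spent2 in the frame of tray between 0 and 0.026 m and x of spent3 in the frame of tray between -0.052 and 0.052 m and y of spent3 in the frame of tray between -0.077 and 0.077 m and z of spent3 in the frame of tray between 0 and 0.026 m), for 0.2 s.
4. the door is shut on its catch (value of joint door between -0.05 and 0.035 rad), for 0.2 s.
At the end, for the whole second after the job is handed in: The carrier is within 4 mm of the imaging station and still, the door is within 0.035 rad of shut, every fresh slide lies flat on the floor of a pocket (centre within 8 mm of the pocket's), every spent slide is inside the tray, and all are at rest (all of step 3 and all of step 4 and linear speed of each of fresh1, fresh2, fresh3, fresh4, spent1, spent2, spent3 below 0.02 m/s); the robot touches nothing.
It fails at once if a bystander is moved more than 4 cm or knocked over (distance of any of pen, jar, reagent, beaker, dropper, timer from where it was at the start of the episode above 0.04 m or angle between any of jar, reagent, beaker, dropper, timer's own z axis and vertical above 0.7 rad).
Of fresh1, fresh2, fresh3, fresh4 only 2 to 3 are there at a start; the rules pass over those that are not, and their reading is None.
Of spent1, spent2, spent3 only 2 to 3 are there at a start; the rules pass over those that are not, and their reading is None.
At some moment in a run one of tray may be knocked a few centimetres aside while the robot is not near it.
Once in a run the grip may slacken for a moment while it holds something.
It also fails if it takes over 192 s, if anything falls off the work surface, if the arm or the gripper's body presses on something with over 40 N, if the wrist force passes 120 N, or if a joint passes its speed limit or range.

## Robot

A 7-joint arm with a two-finger parallel gripper is mounted at the origin on the work surface. World frame = base frame: x ahead of the robot, y to its left, z up, the work surface at z = 0. Lengths are in m, angles in rad, forces in N, time in s.
With the tool pointing down it reaches from about 0.425 to 0.875 m from the base axis. Payload 9.9 kg.
Tool frame: the origin (TCP) lies on the mounting face of the last link; the fingertips stand 173 mm ahead of it and the grasp point (between the pads) lies r.tcp_to_grasp ahead of it (r.tcp_to_grasp is the distance from the TCP to the grasp point, in m); z points along the fingers, y is the direction in which the jaws open and shut (so a half turn about z gives the same grasp; the last joint's range is limited). The gripper opens to 85 mm and grips with 20 to 120 N. Pads are 22 mm wide; open, the fingers measure 114 mm over their backs; the gripper's body (76 mm by 85 mm) begins 54 mm behind the grasp point. The pads swing forward as they close: fully open they stand 13 mm farther back than shut.
Start: joints at [-1.351, 0.576, 0.025, 1.437, -0.015, 1.129, -0.057], TCP at [0.202, 0.644, 0.405] pointing down, gripper open.
Joint ranges: [-2.76, 2.76], [-0.34, 2.15], [-1.52, 1.57], [0.19, 2.46], [-1.09, 4.23], [0.17, 1.99], [-2.82, 2.82]. Speed limits (rad/s): [2.22, 2.22, 3.01, 3.01, 3.14, 3.14, 3.14].

## Interface

Orientations are given as [roll, pitch, yaw] about the fixed x, y, z axes, in that order (R = Rz(yaw) Ry(pitch) Rx(roll)).
In Python, from rig import r gives the robot as it stands. The module is installed in compiled form; this text tells all that it offers.
- The arm moves only by the shell command python3 -m pendant 'ROWS' [OPENING]. ROWS is JSON, a list of rows, each an object of numbers: "tx", "ty", "tz": the shift along the tool's x, y, z in mm; "twist": the turn about the tool's z in rad. In form: [{"tx": .., "ty": .., "tz": .., "twist": ..}, ...]. A call has 1 to 20 rows; each row is the pose to reach, as a shift and turn from the pose commanded when the call began, along the tool's axes at that moment; what a row does not reach only later rows make up. A row lasts 1/10 s, in which the tool goes at most 50 mm and 8.59 degrees, less where a joint would pass 70% of its speed; a pose out of reach is approached as far as the arm can. A call with a gripper value outside its range is refused whole. OPENING is the gripper command: -1 is shut, 1 is fully open, values between are in proportion, set as the call begins (- or left out, the last holds). The fingers move at their own pace and stop on an object; the grip force is fixed at half the most. Time passes only in rows, so rows that repeat a pose let the fingers close. It gives the time, the measured TCP pose, the force and the opening at its end, in the units of the state.
- r.sense(): the state, without advancing time (a new reading comes with each control period).
- r.capture(name): name is "scene" or "top" or "wrist"; returns (picture, depth): 420x560x3 uint8, red, green, blue; 420x560 float32, m along the optical axis (not along the pixel's ray), 0 where there is no reading.
- r.camera_info(name): a dict with "camera_matrix" (3x3 intrinsics, pixels), "R" (3x3) and "t" (3): a world point X has camera coordinates R X + t. Camera axes: x right, y down, z forward; pixel columns grow to the right and rows downward; lengths in m; the calibration is good to about 2 mm. A picture is of the moment at which its call begins: read the wrist's pose just before it. camera_info takes no time and is no camera call; for the wrist camera it gives the pose at the moment of the call.
- r.finish_job(): hands the job in, once; it reports no verdict.
The state is a dict: "time_s": time; "joint_pos": joint angles; "dq": joint speeds; "joint_efforts": joint torques, N m; "tcp_pos": TCP position; "tcp_rot": TCP orientation; "force": force on the tool from outside, world axes, zero at the start; "moment": the same for the moment, N m; "gripper_width": finger opening in m.
Only numpy, scipy, OpenCV 4.12 (cv2) and the standard library are available. Lean on these libraries where they do the work, as an engineer would, in place of code of your own. Each camera call takes 0.05 s, during which the arm holds its last target.

## Working session

There is one attempt and no reset: what is moved stays moved. The work goes in short steps, Python scripts to look and compute and a shell command to move; the robot and the scene stay as the last step left them, time stands still between calls to the robot, and variables do not carry over. Pictures are saved under pics/ and viewed, and the job is handed in when it is done.

```bash
mkdir -p pics; python3 - <<'E'
from rig import r
import cv2, numpy as np
s=r.sense(); print({k:np.round(v,3) for k,v in s.items()}, r.tcp_to_grasp)
for n in ["scene","top","wrist"]:
    c=r.camera_info(n); p,d=r.capture(n)
    print(n,np.round(c["camera_matrix"],1).tolist(),np.round(c["R"],3).tolist(),np.round(c["t"],3).tolist())
    cv2.imwrite(f"pics/{n}0.png",p[:,:,::-1]); np.save(f"{n}0.npy",d)
E
```

```text
{'time_s': np.float64(0.0), 'joint_pos': array([-1.351,  0.577,  0.025,  1.438, -0.015,  1.129, -0.057]), 'dq': array([ 0.   , -0.001,  0.   ,  0.001,  0.001, -0.   ,  0.   ]), 'joint_efforts': array([ 2.0000e-03, -7.6574e+01,  2.2510e+00, -2.8596e+01,  1.5000e-02,
        1.3000e-02,  0.0000e+00]), 'tcp_pos': array([0.202, 0.644, 0.404]), 'tcp_rot': array([-3.14 ,  0.   ,  2.838]), 'force': array([0.352, 0.168, 0.714]), 'moment': array([-0.019, -0.04 , -0.012]), 'gripper_width': np.float64(0.085)} 0.1547
scene [[450.1, 0.0, 274.8], [0.0, 450.1, 212.9], [0.0, 0.0, 1.0]] [[0.205, 0.979, 0.013], [0.793, -0.158, -0.589], [-0.574, 0.131, -0.808]] [-0.164, -0.403, 1.497]
top [[464.0, 0.0, 267.4], [0.0, 464.0, 211.4], [0.0, 0.0, 1.0]] [[0.005, -1.0, 0.0], [-0.989, -0.005, -0.147], [0.147, 0.0, -0.989]] [0.041, 0.585, 1.065]
wrist [[326.6, 0.0, 276.1], [0.0, 326.6, 208.5], [0.0, 0.0, 1.0]] [[0.299, 0.954, -0.001], [0.913, -0.286, 0.289], [0.276, -0.088, -0.957]] [-0.673, -0.038, 0.379]
```

View pics/top0.png

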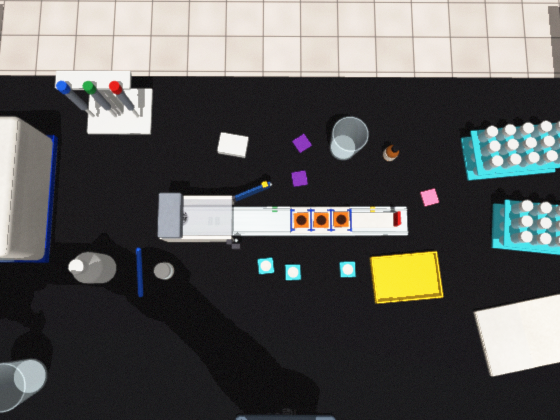

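View pics/scene0.png

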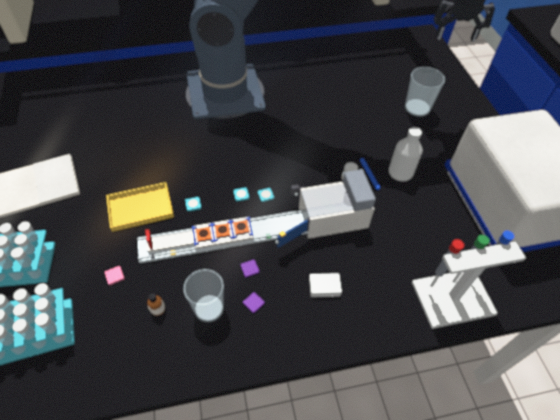

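View pics/wrist0.png

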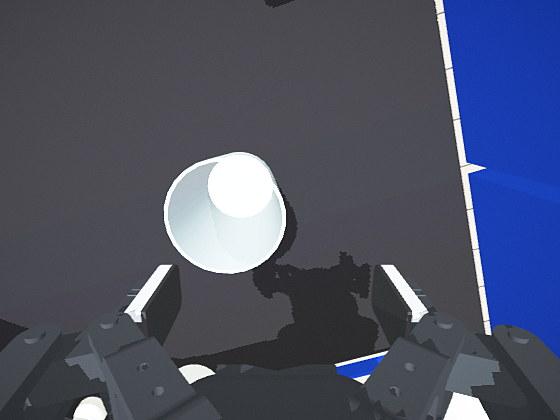

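Top view:
- Spent (orange): (301,220), (321,219), (341,219).
- Fresh (turquoise): (265,266), (293,272), (347,269).
- Look-alikes: purple (302,143) and (299,178), pink (429,197), turquoise racks at the far right.
- Tab (red): (397,218). Tray: (406,277). Door cap: (267,184).

Next I'll measure them.

```bash
cat > h.py <<'E'
import cv2, numpy as np
from rig import r
def ray(c,px,z):
    K=np.array(c["camera_matrix"]);R=np.array(c["R"]);t=np.array(c["t"])
    C=-R.T@t; d=R.T@np.linalg.solve(K,[px[0],px[1],1.]); return C+d*(z-C[2])/d[2]
def proj(c,X):
    K=np.array(c["camera_matrix"]);p=K@(np.array(c["R"])@np.array(X)+np.array(c["t"]));return p[:2]/p[2]
RNG={"turq":((80,100,90),(98,255,255)),"orange":((5,160,120),(17,255,255)),"yellow":((22,150,100),(34,255,255)),
"red":((174,150,90),(180,255,255)),"red2":((0,180,90),(3,255,255)),"blue":((105,120,60),(125,255,255)),"green":((45,80,60),(75,255,255))}
def blobs(p,name,amin=8):
    hsv=cv2.cvtColor(p,cv2.COLOR_RGB2HSV); m=cv2.inRange(hsv,*map(np.array,RNG[name]))
    if name=="red": m|=cv2.inRange(hsv,*map(np.array,RNG["red2"]))
    cs,_=cv2.findContours(m,cv2.RETR_EXTERNAL,cv2.CHAIN_APPROX_NONE)
    return [(cv2.contourArea(c),cv2.minAreaRect(c),c) for c in cs if len(c)>=amin]
def rect_w(c,cont,z):
    pts=np.array([ray(c,q,z)[:2] for q in cont[:,0].astype(float)],np.float32)
    return cv2.minAreaRect(pts*1000)
E
python3 - <<'E'
from h import *
for n in ["top","scene"]:
    c=r.camera_info(n); p=cv2.imread(f"pics/{n}0.png")[:,:,::-1].copy()
    for col,z in [("turq",.008),("orange",.032),("yellow",.018),("red",.064),("blue",.03),("green",.01)]:
        for a,b,ct in blobs(p,col):
            w=rect_w(c,ct,z)
            print(n,col,"px",np.round(b[0]),"a",a,"mm",np.round(w[0]),np.round(w[1]),round(w[2],1))
p=cv2.imread("pics/top0.png")
cv2.imwrite("pics/topc0.png",cv2.resize(p[170:310,150:450],None,fx=2.6,fy=2.6,interpolation=cv2.INTER_CUBIC))
E
```

```text
top turq px [292. 272.] a 230.0 mm [442. -18.] [36. 39.] 89.9
top turq px [347. 269.] a 233.0 mm [ 450. -150.] [38. 39.] 0.3
top turq px [265. 266.] a 227.0 mm [457.  48.] [39. 39.] 6.6
top turq px [554. 206.] a 4.5 mm [ 608. -665.] [ 3. 13.] 0.3
top turq px [536. 204.] a 5.5 mm [ 611. -620.] [ 5. 15.] 0.3
top turq px [526. 226.] a 1527.0 mm [ 557. -590.] [164. 125.] 84.3
top turq px [558. 150.] a 10.0 mm [ 749. -686.] [10. 11.] 41.6
top turq px [544. 150.] a 42.5 mm [ 748. -651.] [11. 37.] 26.5
top turq px [524. 138.] a 37.5 mm [ 781. -603.] [10. 37.] 26.7
top turq px [557. 136.] a 19.5 mm [ 786. -686.] [10. 18.] 26.6
top turq px [542. 136.] a 36.0 mm [ 786. -648.] [10. 35.] 26.6
top turq px [510. 151.] a 1685.0 mm [ 746. -564.] [128. 235.] 5.7
top orange px [320. 220.] a 172.0 mm [566. -84.] [31. 34.] 89.4
top orange px [300. 220.] a 170.5 mm [566. -36.] [31. 34.] 89.8
top orange px [340. 219.] a 182.0 mm [ 569. -132.] [31. 35.] 89.1
top orange px [392. 153.] a 46.0 mm [ 734. -261.] [26. 22.] 62.5
top yellow px [406. 277.] a 3137.5 mm [ 432. -289.] [113. 164.] 5.3
top yellow px [26
[... 2101 characters left out ...]
a 116.5 mm [728. 610.] [25. 46.] 29.2
scene blue px [292. 234.] a 219.0 mm [613.  85.] [ 24. 107.] 24.6
scene blue px [469. 202.] a 300.5 mm [596. 568.] [ 23. 287.] 88.5
scene blue px [370. 174.] a 173.0 mm [460. 341.] [123.  19.] 5.7
scene blue px [97. 56.] a 1858.5 mm [-233. -404.] [ 62. 652.] 0.2
scene blue px [448.  29.] a 119.0 mm [-160.  859.] [ 27. 167.] 54.2
scene blue px [340.  29.] a 1699.5 mm [-237.  473.] [744.  92.] 87.8
scene blue px [444.  15.] a 8.0 mm [-255.  885.] [ 9. 34.] 40.9
scene blue px [484.  13.] a 17.0 mm [-240. 1045.] [16. 43.] 78.4
scene blue px [519.  61.] a 5281.5 mm [ -14. 1062.] [283. 792.] 57.7
scene green px [481. 241.] a 136.0 mm [718. 555.] [31. 45.] 30.5
```

View pics/topc0.png

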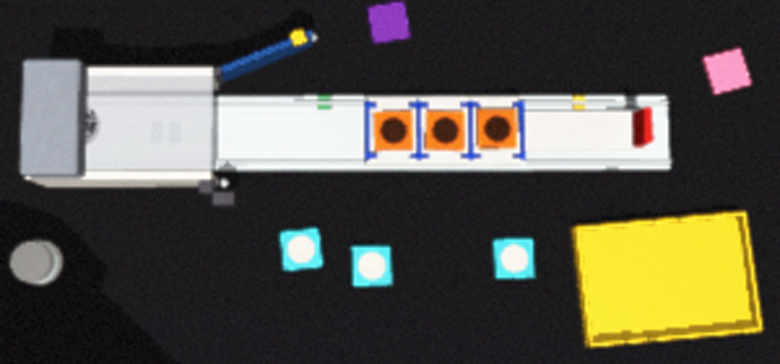

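```bash
cat > go.py <<'E'
import sys,json
from h import *
# usage: go.py x y z yaw(deg) ... TCP targets in mm, from the sensed pose
s=r.sense(); p=s["tcp_pos"]*1000; y=s["tcp_rot"][2]
print("t %.2f pos %s rot %s F %s w %.1f"%(s["time_s"],np.round(p,1),np.round(s["tcp_rot"],3),np.round(s["force"],1),s["gripper_width"]*1000))
a=list(map(float,sys.argv[1:]))
for i in range(0,len(a),4):
    d=np.array(a[i:i+3])-p; dy=np.deg2rad(a[i+3])-y; dy=(dy+np.pi)%(2*np.pi)-np.pi
    print(a[i:i+4],"tx %.1f ty %.1f tz %.1f twist %.3f"%(np.cos(y)*d[0]+np.sin(y)*d[1],np.sin(y)*d[0]-np.cos(y)*d[1],-d[2],-dy))
E
python3 go.py 500 200 400 90  566 -200 400 90
```

```text
t 0.15 pos [201.9 644.  404.1] rot [-3.14   0.     2.838] F [0.3 0.2 0.5] w 85.2
[500.0, 200.0, 400.0, 90.0] tx -417.3 ty -334.5 tz 4.1 twist 1.267
[566.0, -200.0, 400.0, 90.0] tx -599.9 ty -696.4 tz 4.1 twist 1.267
```

```bash
python3 -m pendant '[{"tx":-417,"ty":-334,"tz":4,"twist":1.267},{"tx":-417,"ty":-334,"tz":4,"twist":1.267},{"tx":-417,"ty":-334,"tz":4,"twist":1.267},{"tx":-417,"ty":-334,"tz":4,"twist":1.267},{"tx":-417,"ty":-334,"tz":4,"twist":1.267},{"tx":-417,"ty":-334,"tz":4,"twist":1.267},{"tx":-417,"ty":-334,"tz":4,"twist":1.267},{"tx":-417,"ty":-334,"tz":4,"twist":1.267},{"tx":-417,"ty":-334,"tz":4,"twist":1.267},{"tx":-417,"ty":-334,"tz":4,"twist":1.267},{"tx":-417,"ty":-334,"tz":4,"twist":1.267},{"tx":-600,"ty":-696,"tz":4,"twist":1.267},{"tx":-600,"ty":-696,"tz":4,"twist":1.267},{"tx":-600,"ty":-696,"tz":4,"twist":1.267},{"tx":-600,"ty":-696,"tz":4,"twist":1.267},{"tx":-600,"ty":-696,"tz":4,"twist":1.267},{"tx":-600,"ty":-696,"tz":4,"twist":1.267},{"tx":-600,"ty":-696,"tz":4,"twist":1.267},{"tx":-600,"ty":-696,"tz":4,"twist":1.267},{"tx":-600,"ty":-696,"tz":4,"twist":1.267}]' -1
python3 go.py 566 -340 350 90 566 -340 210 90
python3 - <<'E'
from h import *
np.save("w1c.npy",r.camera_info("wrist"),allow_pickle=True)
p,d=r.capture("wrist"); cv2.imwrite("pics/w1.png",p[:,:,::-1])
E
```

```text
time_s: 2.15
tcp_pos: [0.5652, -0.2067, 0.4008]
tcp_rot: [3.142, 0.004, 1.562]
force: [-0.3, -0.8, 0.7]
gripper_width: -0.0002
t 2.15 pos [ 565.2 -206.7  400.8] rot [3.142 0.004 1.562] F [-0.3 -0.8  0.7] w -0.2
[566.0, -340.0, 350.0, 90.0] tx -133.3 ty 1.9 tz 50.8 twist -0.009
[566.0, -340.0, 210.0, 90.0] tx -133.3 ty 1.9 tz 190.8 twist -0.009
```

View pics/w1.png

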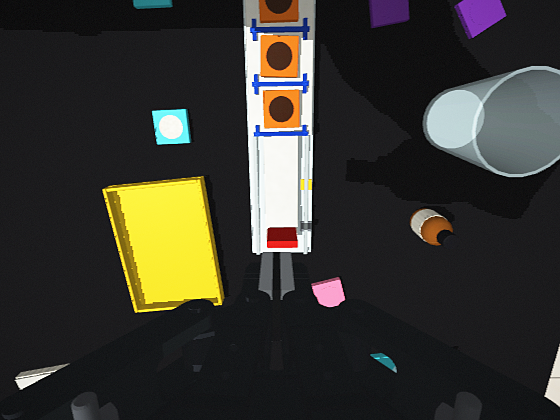

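The tab (red) is at about (282,236), spent pockets run up the middle at (279,57) and (281,108), the tray is at (165,243), and the pink and purple look-alikes are off the rail. Next, the positions from this view.

```bash
cat > look.py <<'E'
import sys
from h import *
n,name=sys.argv[1],sys.argv[2]
c=r.camera_info(n); s=r.sense(); p,d=r.capture(n); cv2.imwrite(f"pics/{name}.png",p[:,:,::-1])
print("t",round(s["time_s"],2),"dq",np.abs(s["dq"]).max().round(3),"tcp",np.round(s["tcp_pos"]*1000,1),np.round(s["tcp_rot"],3))
for a in sys.argv[3:]:
    col,z=a.split(":")
    for ar,b,ct in blobs(p,col,20):
        w=rect_w(c,ct,float(z)/1000)
        if ar>100: print(col,"px",np.round(b[0]),"a",ar,"mm",np.round(w[0],1),np.round(w[1]),round(w[2],1))
E
python3 look.py wrist w2 red:64 orange:32 yellow:18 turq:8
```

```text
t 2.2 dq 0.066 tcp [ 565.5 -204.3  400.5] [-3.141e+00  2.000e-03  1.564e+00]
red px [282. 240.] a 536.5 mm [ 571.3 -258.3] [22. 29.] 89.6
orange px [435. 233.] a 376.5 mm [ 740.8 -265.2] [29. 29.] 59.5
orange px [280. 112.] a 1248.0 mm [ 571.1 -134.7] [34. 35.] 0.7
orange px [280.  60.] a 1450.0 mm [570.1 -87.1] [36. 35.] 88.8
orange px [278.  12.] a 460.5 mm [569.1 -47.3] [35. 20.] 0.7
yellow px [163. 248.] a 11937.5 mm [ 436.9 -290.2] [115. 162.] 5.4
turq px [385. 360.] a 135.5 mm [ 712.  -457.2] [12. 37.] 53.4
turq px [171. 129.] a 1111.0 mm [ 453.5 -152. ] [38. 36.] 1.0
turq px [152.   6.] a 341.0 mm [447.2 -34.7] [ 9. 37.] 89.6
```

```bash
python3 -m pendant '[{"tx":-60,"ty":3,"tz":0},{"tx":-136,"ty":3,"tz":60},{"tx":-136,"ty":3,"tz":110},{"tx":-136,"ty":3,"tz":150},{"tx":-136,"ty":3,"tz":187},{"tx":-136,"ty":3,"tz":187},{"tx":-136,"ty":3,"tz":187},{"tx":-136,"ty":3,"tz":187}]'
python3 look.py wrist w3 red:64 orange:32; python3 look.py top t3 red:64 orange:32
```

```text
t 2.25 dq 0.054 tcp [ 565.8 -201.4  400.3] [-3.141e+00  1.000e-03  1.567e+00]
red px [282. 244.] a 485.0 mm [ 571.7 -258.4] [21. 30.] 89.8
orange px [435. 238.] a 370.5 mm [ 741.8 -265.6] [29. 29.] 54.6
orange px [280. 116.] a 1247.0 mm [ 571.2 -134.8] [34. 36.] 0.9
orange px [280.  64.] a 1442.5 mm [570.  -87.1] [36. 35.] 89.0
orange px [278.  14.] a 516.0 mm [569.4 -45.3] [23. 36.] 89.8
t 2.3 dq 0.037 tcp [ 566.1 -199.4  400.2] [-3.141e+00 -1.000e-03  1.570e+00]
orange px [320. 220.] a 172.0 mm [566.1 -84.2] [31. 34.] 89.4
orange px [301. 220.] a 187.5 mm [565.7 -37.2] [34. 34.] 0.3
orange px [341. 219.] a 182.5 mm [ 568.6 -133.3] [34. 34.] 0.3$[0]: bad value
```

View pics/w3.png

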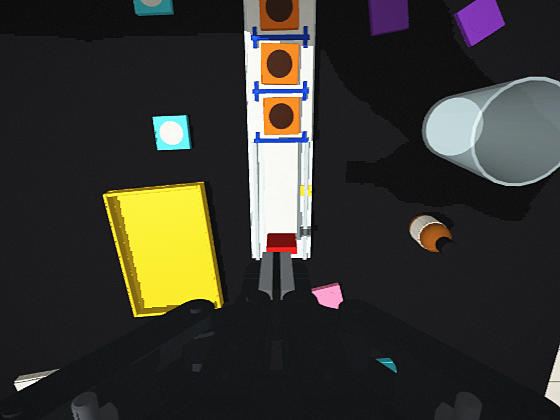

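The call was refused because the twist key was missing, and nothing moved. Repeating it with all keys.

```bash
python3 -m pendant '[{"tx":-50,"ty":3,"tz":0,"twist":0},{"tx":-100,"ty":3,"tz":0,"twist":0},{"tx":-136,"ty":3,"tz":40,"twist":0},{"tx":-136,"ty":3,"tz":90,"twist":0},{"tx":-136,"ty":3,"tz":140,"twist":0},{"tx":-136,"ty":3,"tz":187,"twist":0},{"tx":-136,"ty":3,"tz":187,"twist":0},{"tx":-136,"ty":3,"tz":187,"twist":0},{"tx":-136,"ty":3,"tz":187,"twist":0},{"tx":-136,"ty":3,"tz":187,"twist":0}]' -1
python3 go.py 569 -277 213 90 569 -240 213 90; python3 look.py wrist w4 red:64 orange:32; python3 look.py top t4 red:64 yellow:18 turq:8
```

```text
time_s: 3.35
tcp_pos: [0.5702, -0.3357, 0.2169]
tcp_rot: [3.137, 0.002, 1.571]
force: [-0.5, -0.5, 0.2]
gripper_width: 0.0001
t 3.35 pos [ 570.2 -335.7  216.9] rot [3.137e+00 2.000e-03 1.571e+00] F [-0.5 -0.5  0.2] w 0.1
[569.0, -277.0, 213.0, 90.0] tx 58.7 ty -1.2 tz 3.9 twist 0.001
[569.0, -240.0, 213.0, 90.0] tx 95.7 ty -1.2 tz 3.9 twist 0.001
t 3.35 dq 0.009 tcp [ 570.2 -335.7  216.9] [3.137e+00 2.000e-03 1.571e+00]
red px [276. 117.] a 1841.0 mm [ 571.4 -266.1] [31.  8.] 0.0
t 3.4 dq 0.011 tcp [ 570.  -335.7  216.5] [3.138e+00 2.000e-03 1.571e+00]
yellow px [377. 271.] a 631.0 mm [ 445.7 -219.3] [ 57. 122.] 60.2
turq px [292. 272.] a 208.0 mm [442.  -17.6] [38. 36.] 0.3
turq px [347. 269.] a 233.0 mm [ 449.8 -149.8] [38. 39.] 0.3
turq px [265. 266.] a 228.0 mm [457.3  47.9] [39. 39.] 6.6
turq px [547. 249.] a 178.0 mm [ 501.2 -636.5] [61. 23.] 83.9
turq px [541. 168.] a 277.0 mm [ 703.2 -640.7] [28. 91.] 6.1
turq px [481. 143.] a 713.0 mm [ 766.  -492.6] [ 81. 154.] 38.6
```

View pics/w4.png

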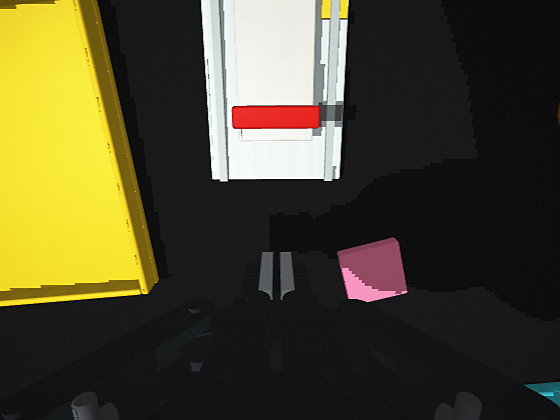

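```bash
python3 -m pendant '[{"tx":30,"ty":0,"tz":3,"twist":0},{"tx":45,"ty":0,"tz":3,"twist":0},{"tx":50,"ty":0,"tz":3,"twist":0},{"tx":55,"ty":0,"tz":3,"twist":0},{"tx":60,"ty":0,"tz":3,"twist":0},{"tx":65,"ty":0,"tz":3,"twist":0},{"tx":70,"ty":0,"tz":3,"twist":0},{"tx":75,"ty":0,"tz":3,"twist":0},{"tx":80,"ty":0,"tz":3,"twist":0},{"tx":84,"ty":0,"tz":3,"twist":0},{"tx":88,"ty":0,"tz":3,"twist":0},{"tx":92,"ty":0,"tz":3,"twist":0},{"tx":95,"ty":0,"tz":3,"twist":0},{"tx":98,"ty":0,"tz":3,"twist":0},{"tx":100,"ty":0,"tz":3,"twist":0},{"tx":100,"ty":0,"tz":3,"twist":0},{"tx":100,"ty":0,"tz":3,"twist":0}]' -1
python3 look.py wrist w5 red:64 ; python3 look.py top t5 orange:32
```

```text
time_s: 5.15
tcp_pos: [0.5692, -0.2349, 0.2106]
tcp_rot: [-3.141, -0.001, 1.571]
force: [0.2, -0.6, 0.5]
gripper_width: 0.0002
t 5.15 dq 0.002 tcp [ 569.2 -234.9  210.6] [-3.141e+00 -1.000e-03  1.571e+00]
red px [279. 249.] a 3613.5 mm [ 571.  -213.9] [31. 21.] 0.0
t 5.2 dq 0.002 tcp [ 569.3 -235.   210.6] [-3.141e+00 -1.000e-03  1.571e+00]
orange px [302. 220.] a 190.0 mm [565.8 -39.7] [34. 34.] 89.8
orange px [282. 220.] a 185.0 mm [565.5   8.4] [34. 34.] 0.3
orange px [322. 219.] a 184.5 mm [568.4 -87.6] [34. 34.] 0.3
```

View pics/w5.png

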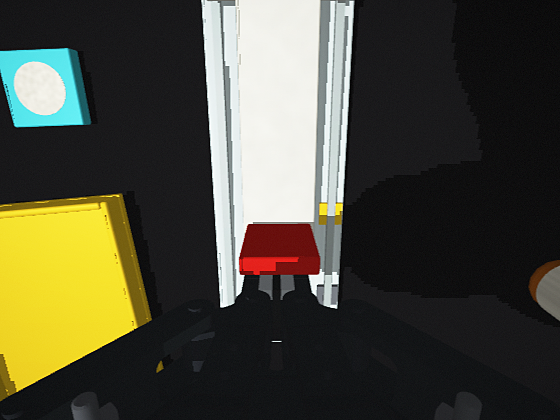

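Travel is about 45.5 mm so far, so I need roughly 4 mm more.

```bash
python3 -m pendant '[{"tx":1,"ty":0,"tz":0,"twist":0},{"tx":2,"ty":0,"tz":0,"twist":0},{"tx":2.5,"ty":0,"tz":0,"twist":0},{"tx":3,"ty":0,"tz":0,"twist":0},{"tx":3.5,"ty":0,"tz":0,"twist":0},{"tx":3.5,"ty":0,"tz":0,"twist":0},{"tx":3.5,"ty":0,"tz":0,"twist":0}]' -1
python3 look.py top t6 orange:32
```

```text
time_s: 5.95
tcp_pos: [0.5693, -0.2318, 0.2107]
tcp_rot: [3.142, -0.0, 1.571]
force: [-0.9, 0.9, -0.3]
gripper_width: 0.0004
t 5.95 dq 0.002 tcp [ 569.3 -231.8  210.7] [ 3.142 -0.     1.571]
orange px [301. 220.] a 181.5 mm [565.8 -37.2] [34. 34.] 89.8
orange px [281. 220.] a 185.5 mm [565.5  10.9] [34. 34.] 0.3
orange px [320. 219.] a 178.0 mm [568.4 -84.2] [31. 34.] 89.4
```

```bash
python3 -m pendant '[{"tx":-15,"ty":0,"tz":0,"twist":0},{"tx":-50,"ty":0,"tz":-10,"twist":0},{"tx":-56,"ty":0,"tz":-10,"twist":0},{"tx":-56,"ty":0,"tz":-10,"twist":0},{"tx":-56,"ty":0,"tz":-10,"twist":0}]' -1
python3 look.py wrist w7 red:64
```

```text
time_s: 6.5
tcp_pos: [0.5691, -0.288, 0.2204]
tcp_rot: [-3.141, -0.001, 1.57]
force: [0.7, -0.0, -0.3]
gripper_width: -0.0004
t 6.5 dq 0.019 tcp [ 569.1 -288.   220.4] [-3.141e+00 -1.000e-03  1.570e+00]
red px [280. 116.] a 1707.0 mm [ 571.1 -217.7] [31.  8.] 0.7
```

```bash
python3 -m pendant '[{"tx":40,"ty":0,"tz":8,"twist":0},{"tx":52,"ty":0,"tz":10,"twist":0},{"tx":55,"ty":0,"tz":10,"twist":0},{"tx":57,"ty":0,"tz":10,"twist":0},{"tx":58,"ty":0,"tz":10,"twist":0},{"tx":58,"ty":0,"tz":10,"twist":0},{"tx":58,"ty":0,"tz":10,"twist":0}]' -1
python3 -m pendant '[{"tx":-15,"ty":0,"tz":0,"twist":0},{"tx":-50,"ty":0,"tz":-10,"twist":0},{"tx":-58,"ty":0,"tz":-10,"twist":0},{"tx":-58,"ty":0,"tz":-10,"twist":0},{"tx":-58,"ty":0,"tz":-10,"twist":0},{"tx":-58,"ty":0,"tz":-10,"twist":0}]' -1
python3 look.py wrist w8 red:64; python3 look.py top t8 orange:32
```

```text
time_s: 7.25
tcp_pos: [0.5692, -0.2308, 0.2109]
tcp_rot: [3.141, 0.0, 1.57]
force: [0.1, 0.5, -0.0]
gripper_width: 0.0002
time_s: 7.85
tcp_pos: [0.5693, -0.287, 0.2203]
tcp_rot: [-3.141, -0.001, 1.572]
force: [-0.3, 1.0, -0.2]
gripper_width: -0.0001
t 7.85 dq 0.009 tcp [ 569.3 -287.   220.3] [-3.141e+00 -1.000e-03  1.572e+00]
red px [279. 112.] a 1756.5 mm [ 571.  -215.1] [31.  7.] 0.0
t 7.9 dq 0.005 tcp [ 569.4 -286.9  220.4] [-3.141e+00 -1.000e-03  1.572e+00]
orange px [300. 220.] a 187.5 mm [565.8 -34.8] [34. 34.] 89.8
orange px [280. 220.] a 171.5 mm [565.5  13.4] [34. 34.] 0.3
orange px [320. 219.] a 180.0 mm [568.4 -82.9] [34. 34.] 0.3
```

```bash
python3 go.py 530 -110 400 90
python3 -m pendant '[{"tx":0,"ty":0,"tz":-50,"twist":0},{"tx":0,"ty":0,"tz":-100,"twist":0},{"tx":50,"ty":-10,"tz":-140,"twist":0},{"tx":100,"ty":-20,"tz":-180,"twist":0},{"tx":150,"ty":-40,"tz":-180,"twist":0},{"tx":177,"ty":-40,"tz":-180,"twist":0},{"tx":177,"ty":-40,"tz":-180,"twist":0},{"tx":177,"ty":-40,"tz":-180,"twist":0},{"tx":177,"ty":-40,"tz":-180,"twist":0},{"tx":177,"ty":-40,"tz":-180,"twist":0},{"tx":177,"ty":-40,"tz":-180,"twist":0}]' 0.2
python3 look.py wrist w9 red:64 orange:32 turq:8 yellow:18 blue:28
```

```text
t 7.95 pos [ 569.5 -287.   220.4] rot [-3.141e+00 -1.000e-03  1.572e+00] F [-0.2 -1.2 -0.9] w 0.5
[530.0, -110.0, 400.0, 90.0] tx 177.0 ty -39.2 tz -179.6 twist 0.001
time_s: 9.05
tcp_pos: [0.5292, -0.1124, 0.4004]
tcp_rot: [-3.141, 0.001, 1.569]
force: [0.4, -0.3, -0.2]
gripper_width: 0.0509
t 9.05 dq 0.003 tcp [ 529.2 -112.4  400.4] [-3.141e+00  1.000e-03  1.569e+00]
red px [314. 275.] a 609.0 mm [ 569.8 -205. ] [26. 33.] 89.9
orange px [457. 305.] a 216.0 mm [ 744.2 -262.6] [17. 34.] 62.0
orange px [316. 154.] a 1148.0 mm [571.1 -84.1] [35. 36.] 1.0
orange px [316. 106.] a 1279.0 mm [569.1 -36.8] [36. 35.] 89.4
orange px [317.  53.] a 1482.0 mm [568.8  11.1] [35. 36.] 2.1
turq px [420. 413.] a 414.5 mm [ 734.5 -454.6] [22. 68.] 89.9
turq px [210. 210.] a 920.5 mm [ 453.1 -151.5] [37. 37.] 1.2
turq px [195.  89.] a 1228.5 mm [446.2 -19.7] [37. 36.] 1.9
turq px [206.  19.] a 1428.0 mm [461.1  45.4] [37. 37.] 7.0
yellow px [167. 271.] a 1458.0 mm [ 396.8 -226.8] [99. 48.] 48.2
yellow px [224. 311.] a 3140.5 mm [ 464.1 -284.5] [ 57. 166.] 5.3
blue px [314. 173.] a 190.0 mm [ 570.1 -104.2] [11. 55.] 89.9
blue px [316. 130.] a 238.5 mm [570.6 -59.6] [55. 18.] 0.5
blue px [317.  80.] a 292.5 mm [570.1 -11.9] [17. 55.] 89.9
blue px [319.  29.] a 302.0 mm [569.9  32.4] [55. 11.] 0.8
blue px [418.  10.] a 374.0 mm [659.9  47.7] [16. 31.] 89.8
```

View pics/w9.png

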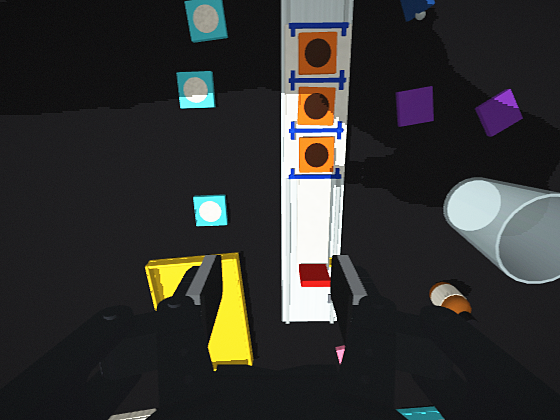

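```bash
python3 go.py 570.5 -84 240 90 570.5 -84 198 90
python3 -m pendant '[{"tx":28,"ty":41,"tz":30,"twist":0},{"tx":28,"ty":41,"tz":80,"twist":0},{"tx":28,"ty":41,"tz":130,"twist":0},{"tx":28,"ty":41,"tz":160,"twist":0},{"tx":28,"ty":41,"tz":175,"twist":0},{"tx":28,"ty":41,"tz":185,"twist":0},{"tx":28,"ty":41,"tz":193,"twist":0},{"tx":28,"ty":41,"tz":199,"twist":0},{"tx":28,"ty":41,"tz":202,"twist":0},{"tx":28,"ty":41,"tz":202,"twist":0},{"tx":28,"ty":41,"tz":202,"twist":0}]' 0.2
python3 go.py 570.5 -84 198 90
python3 look.py wrist w10
```

```text
t 9.10 pos [ 529.2 -112.2  400.4] rot [-3.141  0.     1.569] F [-0.1 -0.5  0.3] w 51.5
[570.5, -84.0, 240.0, 90.0] tx 28.3 ty 41.2 tz 160.4 twist -0.002
[570.5, -84.0, 198.0, 90.0] tx 28.3 ty 41.2 tz 202.4 twist -0.002
time_s: 10.2
tcp_pos: [0.5705, -0.0831, 0.1993]
tcp_rot: [3.141, 0.0, 1.571]
force: [-0.0, -0.6, 0.7]
gripper_width: 0.0511
t 10.20 pos [570.5 -83.1 199.3] rot [3.141 0.    1.571] F [-0.  -0.6  0.7] w 51.1
[570.5, -84.0, 198.0, 90.0] tx -0.9 ty 0.0 tz 1.3 twist 0.000
t 10.2 dq 0.001 tcp [570.5 -83.1 199.3] [3.141 0.    1.571]
```

View pics/w10.png

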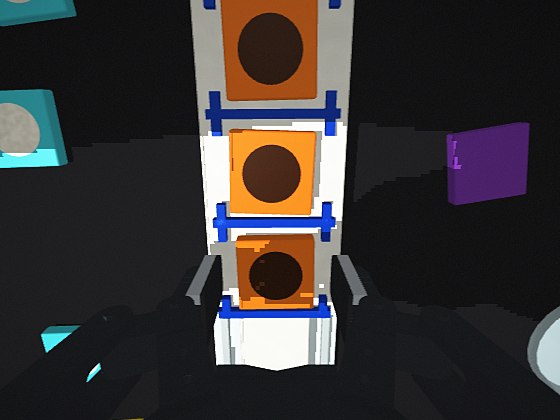

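The fingers straddle the spent slide at (275,272). Close and lift.

```bash
python3 -m pendant '[{"tx":-0.5,"ty":0,"tz":1,"twist":0},{"tx":-0.5,"ty":0,"tz":1,"twist":0},{"tx":-0.5,"ty":0,"tz":1,"twist":0},{"tx":-0.5,"ty":0,"tz":1,"twist":0},{"tx":-0.5,"ty":0,"tz":1,"twist":0},{"tx":-0.5,"ty":0,"tz":-4,"twist":0},{"tx":-0.5,"ty":0,"tz":-14,"twist":0},{"tx":-0.5,"ty":0,"tz":-40,"twist":0},{"tx":-0.5,"ty":0,"tz":-60,"twist":0},{"tx":-0.5,"ty":0,"tz":-60,"twist":0}]' -1
python3 go.py 433 -245 260 95 433 -245 190 95
python3 look.py wrist w11
```

```text
time_s: 11.25
tcp_pos: [0.5711, -0.0839, 0.2618]
tcp_rot: [3.137, 0.001, 1.571]
force: [0.8, 0.3, -0.8]
gripper_width: 0.0337
t 11.25 pos [571.1 -83.9 261.8] rot [3.137e+00 1.000e-03 1.571e+00] F [ 0.8  0.3 -0.8] w 33.7
[433.0, -245.0, 260.0, 95.0] tx -161.1 ty -138.0 tz 1.8 twist -0.087
[433.0, -245.0, 190.0, 95.0] tx -161.1 ty -138.0 tz 71.8 twist -0.087
t 11.25 dq 0.048 tcp [571.1 -83.9 261.8] [3.137e+00 1.000e-03 1.571e+00]
```

View pics/w11.png

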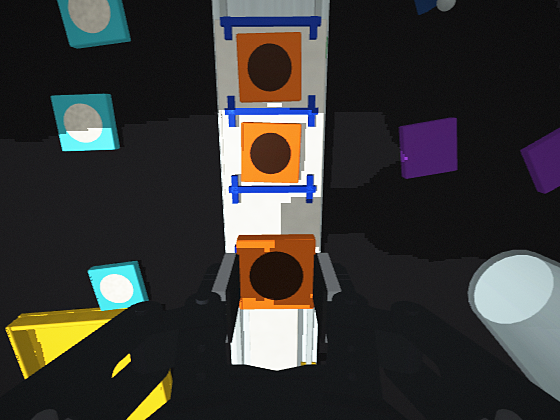

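Held: slide at (276,272) between the pads. To the tray.

```bash
python3 -m pendant '[{"tx":-30,"ty":-30,"tz":-4,"twist":-0.04},{"tx":-65,"ty":-60,"tz":-4,"twist":-0.087},{"tx":-100,"ty":-90,"tz":-4,"twist":-0.087},{"tx":-135,"ty":-120,"tz":-4,"twist":-0.087},{"tx":-161,"ty":-138,"tz":-4,"twist":-0.087},{"tx":-161,"ty":-138,"tz":-4,"twist":-0.087},{"tx":-161,"ty":-138,"tz":10,"twist":-0.087},{"tx":-161,"ty":-138,"tz":10,"twist":-0.087}]' -1
python3 go.py 433 -245 183 95
python3 look.py wrist w12;python3 look.py scene s12 yellow:18
```

```text
time_s: 12.1
tcp_pos: [0.4321, -0.2438, 0.2474]
tcp_rot: [-3.14, -0.002, 1.658]
force: [0.4, -0.0, -0.1]
gripper_width: 0.0341
t 12.10 pos [ 432.1 -243.8  247.4] rot [-3.140e+00 -2.000e-03  1.658e+00] F [ 0.4 -0.  -0.1] w 34.1
[433.0, -245.0, 183.0, 95.0] tx -1.2 ty 0.8 tz 64.4 twist -0.000
t 12.1 dq 0.037 tcp [ 432.1 -243.8  247.4] [-3.140e+00 -2.000e-03  1.658e+00]
t 12.15 dq 0.015 tcp [ 432.3 -243.8  248. ] [-3.140e+00 -1.000e-03  1.658e+00]
yellow px [156. 201.] a 547.5 mm [ 431.8 -246.4] [124. 159.] 5.1
yellow px [175. 186.] a 143.5 mm [ 405.  -201.1] [78. 71.] 4.3
```

View pics/w12.png

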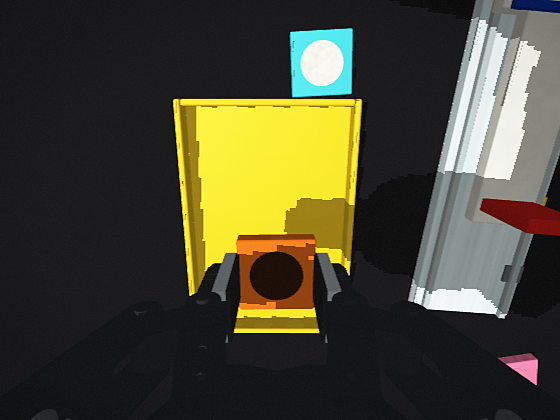

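View pics/s12.png

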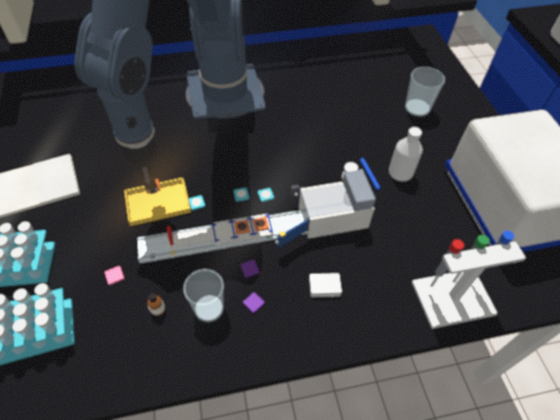

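The tray has been knocked about 45 mm in +y: its far edge is at row 103 in the wrist view, close to the fresh slide at (321,62). I'll measure it afresh.

```bash
python3 - <<'E'
from h import *
c=r.camera_info("wrist")
for px in [(175,101),(360,101),(353,250),(189,290),(321,62),(292,95),(351,93)]: print(px,np.round(ray(c,px,.018)*1000,1))
E
```

```text
(175, 101) [ 367.6 -171.8   18. ]
(360, 101) [ 474.7 -162.4   18. ]
(353, 250) [ 485.2 -255.8   18. ]
(189, 290) [ 377.1 -295.4   18. ]
(321, 62) [ 449.5 -143.7   18. ]
(292, 95) [ 435.  -162.6   18. ]
(351, 93) [ 468.8 -158.5   18. ]
```

```bash
python3 -m pendant '[{"tx":-3,"ty":-3,"tz":25,"twist":0},{"tx":-3,"ty":-3,"tz":45,"twist":0},{"tx":-3,"ty":-3,"tz":58,"twist":0},{"tx":-3,"ty":-3,"tz":64,"twist":0},{"tx":-3,"ty":-3,"tz":66,"twist":0},{"tx":-3,"ty":-3,"tz":66,"twist":0}]' -1
python3 -m pendant '[{"tx":0,"ty":0,"tz":0,"twist":0},{"tx":0,"ty":0,"tz":0,"twist":0},{"tx":0,"ty":0,"tz":0,"twist":0},{"tx":0,"ty":0,"tz":-15,"twist":0},{"tx":0,"ty":0,"tz":-50,"twist":0},{"tx":0,"ty":0,"tz":-70,"twist":0},{"tx":0,"ty":0,"tz":-70,"twist":0}]' 0.2
python3 look.py wrist w13
python3 go.py 570.2 -36 240 90 570.2 -36 198 90
```

```text
time_s: 12.8
tcp_pos: [0.4298, -0.2477, 0.183]
tcp_rot: [3.141, 0.0, 1.658]
force: [-0.8, 0.2, -0.3]
gripper_width: 0.0337
time_s: 13.5
tcp_pos: [0.4301, -0.2482, 0.2552]
tcp_rot: [3.138, 0.002, 1.658]
force: [0.6, -0.1, 0.4]
gripper_width: 0.051
t 13.5 dq 0.054 tcp [ 430.1 -248.2  255.2] [3.138e+00 2.000e-03 1.658e+00]
t 13.55 pos [ 429.9 -247.9  253.9] rot [3.139e+00 1.000e-03 1.658e+00] F [ 0.8  1.  -0. ] w 51.3
[570.2, -36.0, 240.0, 90.0] tx 198.8 ty 158.3 tz 13.9 twist 0.087
[570.2, -36.0, 198.0, 90.0] tx 198.8 ty 158.3 tz 55.9 twist 0.087
```

View pics/w13.png

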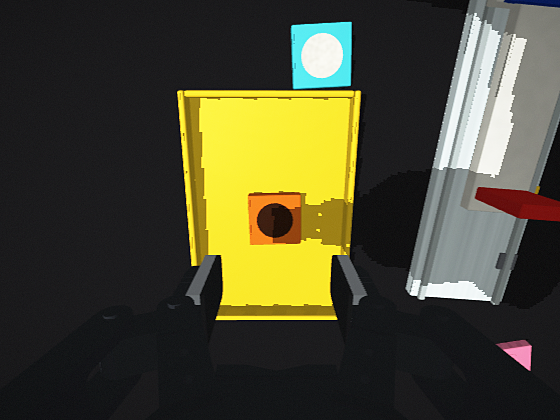

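The first spent slide lies in the tray at (275,220). On to pocket 2.

```bash
python3 -m pendant '[{"tx":35,"ty":30,"tz":-6,"twist":0.04},{"tx":75,"ty":60,"tz":-6,"twist":0.087},{"tx":115,"ty":92,"tz":-6,"twist":0.087},{"tx":155,"ty":124,"tz":-6,"twist":0.087},{"tx":190,"ty":152,"tz":-6,"twist":0.087},{"tx":199,"ty":158.5,"tz":0,"twist":0.087},{"tx":199,"ty":158.5,"tz":14,"twist":0.087},{"tx":199,"ty":158.5,"tz":30,"twist":0.087},{"tx":199,"ty":158.5,"tz":42,"twist":0.087},{"tx":199,"ty":158.5,"tz":50,"twist":0.087},{"tx":199,"ty":158.5,"tz":55,"twist":0.087},{"tx":199,"ty":158.5,"tz":56,"twist":0.087},{"tx":199,"ty":158.5,"tz":56,"twist":0.087}]' 0.2
python3 go.py 570.2 -36 198 90
python3 look.py wrist w14
```

```text
time_s: 14.85
tcp_pos: [0.5701, -0.0361, 0.1968]
tcp_rot: [3.141, 0.0, 1.57]
force: [1.1, -1.0, 1.3]
gripper_width: 0.0514
t 14.85 pos [570.1 -36.1 196.8] rot [3.141 0.    1.57 ] F [ 1.1 -1.   1.3] w 51.4
[570.2, -36.0, 198.0, 90.0] tx 0.1 ty 0.1 tz -1.2 twist -0.001
t 14.85 dq 0.009 tcp [570.1 -36.1 196.8] [3.141 0.    1.57 ]
```

View pics/w14.png

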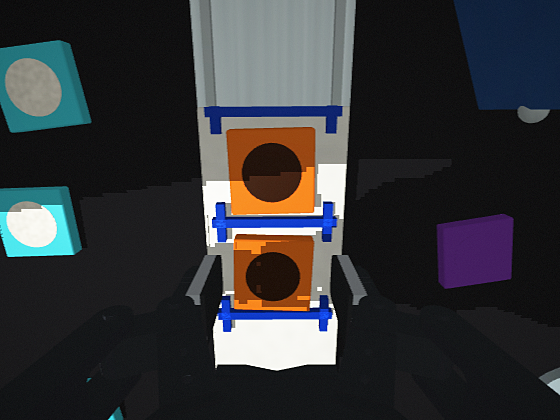

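```bash
python3 -m pendant '[{"tx":0,"ty":0,"tz":-1,"twist":0},{"tx":0,"ty":0,"tz":-1,"twist":0},{"tx":0,"ty":0,"tz":-1,"twist":0},{"tx":0,"ty":0,"tz":-1,"twist":0},{"tx":0,"ty":0,"tz":-1,"twist":0},{"tx":0,"ty":0,"tz":-6,"twist":0},{"tx":0,"ty":0,"tz":-18,"twist":0},{"tx":0,"ty":0,"tz":-44,"twist":0},{"tx":0,"ty":0,"tz":-65,"twist":0},{"tx":0,"ty":0,"tz":-65,"twist":0}]' -1
python3 go.py 432 -293 262 95 432 -293 183 95
python3 look.py wrist w15
```

```text
time_s: 15.9
tcp_pos: [0.571, -0.0361, 0.2652]
tcp_rot: [3.136, 0.0, 1.571]
force: [0.7, -0.1, -0.6]
gripper_width: 0.0337
t 15.90 pos [571.  -36.1 265.2] rot [3.136 0.    1.571] F [ 0.7 -0.1 -0.6] w 33.7
[432.0, -293.0, 262.0, 95.0] tx -257.0 ty -139.0 tz 3.2 twist -0.087
[432.0, -293.0, 183.0, 95.0] tx -257.0 ty -139.0 tz 82.2 twist -0.087
t 15.9 dq 0.049 tcp [571.  -36.1 265.2] [3.136 0.    1.571]
```

View pics/w15.png

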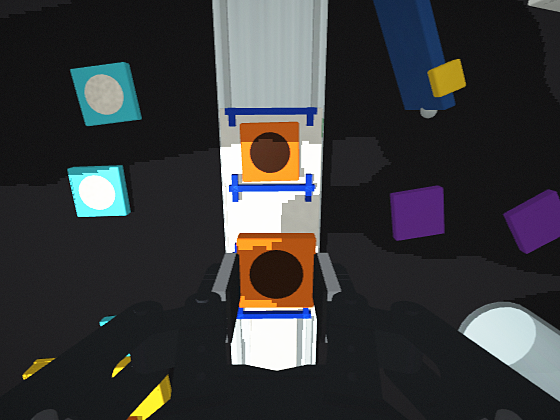

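Held. To the tray's near (-y) end.

```bash
python3 -m pendant '[{"tx":-35,"ty":-20,"tz":-4,"twist":-0.04},{"tx":-75,"ty":-42,"tz":-4,"twist":-0.087},{"tx":-118,"ty":-64,"tz":-4,"twist":-0.087},{"tx":-160,"ty":-88,"tz":-4,"twist":-0.087},{"tx":-205,"ty":-111,"tz":-4,"twist":-0.087},{"tx":-240,"ty":-130,"tz":-4,"twist":-0.087},{"tx":-257,"ty":-139,"tz":0,"twist":-0.087},{"tx":-257,"ty":-139,"tz":12,"twist":-0.087},{"tx":-257,"ty":-139,"tz":14,"twist":-0.087},{"tx":-257,"ty":-139,"tz":14,"twist":-0.087}]' -1
python3 go.py 432 -293 183 95
python3 look.py wrist w16
```

```text
time_s: 16.95
tcp_pos: [0.4316, -0.2914, 0.2468]
tcp_rot: [-3.14, -0.002, 1.659]
force: [-0.0, -0.5, -0.0]
gripper_width: 0.0338
t 16.95 pos [ 431.6 -291.4  246.8] rot [-3.140e+00 -2.000e-03  1.659e+00] F [-0.  -0.5 -0. ] w 33.8
[432.0, -293.0, 183.0, 95.0] tx -1.6 ty 0.3 tz 63.8 twist 0.001
t 16.95 dq 0.014 tcp [ 431.6 -291.4  246.8] [-3.140e+00 -2.000e-03  1.659e+00]
```

View pics/w16.png

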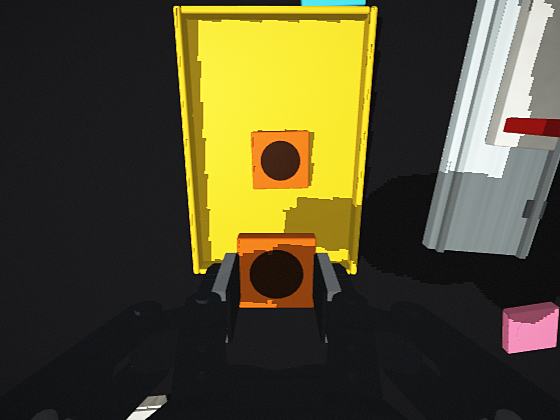

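```bash
python3 - <<'E'
from h import *
c=r.camera_info("wrist")
for px in [(177,10),(376,10),(195,272),(355,270)]: print(px,np.round(ray(c,px,.018)*1000,1))
print(np.round(ray(c,(281,160),.012)*1000,1))
E
```

```text
(177, 10) [ 368.3 -172.6   18. ]
(376, 10) [ 474.7 -163.1   18. ]
(195, 272) [ 380.7 -328.1   18. ]
(355, 270) [ 487.9 -317.    18. ]
[ 431.6 -248.7   12. ]
```

```bash
python3 -m pendant '[{"tx":-2,"ty":1,"tz":25,"twist":0},{"tx":-2,"ty":1,"tz":45,"twist":0},{"tx":-2,"ty":1,"tz":57,"twist":0},{"tx":-2,"ty":1,"tz":63,"twist":0},{"tx":-2,"ty":1,"tz":65,"twist":0},{"tx":-2,"ty":1,"tz":65,"twist":0}]' -1
python3 -m pendant '[{"tx":0,"ty":0,"tz":0,"twist":0},{"tx":0,"ty":0,"tz":0,"twist":0},{"tx":0,"ty":0,"tz":0,"twist":0},{"tx":0,"ty":0,"tz":-15,"twist":0},{"tx":0,"ty":0,"tz":-50,"twist":0},{"tx":0,"ty":0,"tz":-80,"twist":0},{"tx":0,"ty":0,"tz":-80,"twist":0}]' 0.2
python3 look.py wrist w17
python3 go.py 569.8 12 198 90
```

```text
time_s: 17.6
tcp_pos: [0.4325, -0.2946, 0.183]
tcp_rot: [3.141, 0.0, 1.658]
force: [0.1, 0.2, -0.5]
gripper_width: 0.034
time_s: 18.3
tcp_pos: [0.433, -0.2955, 0.2662]
tcp_rot: [3.137, 0.003, 1.657]
force: [0.4, 0.3, 0.8]
gripper_width: 0.0511
t 18.3 dq 0.069 tcp [ 433.  -295.5  266.2] [3.137e+00 3.000e-03 1.657e+00]
t 18.35 pos [ 432.7 -294.9  264.5] rot [3.138e+00 2.000e-03 1.658e+00] F [-0.5 -0.1 -0.2] w 51.1
[569.8, 12.0, 198.0, 90.0] tx 293.9 ty 163.3 tz 66.5 twist 0.087
```

View pics/w17.png

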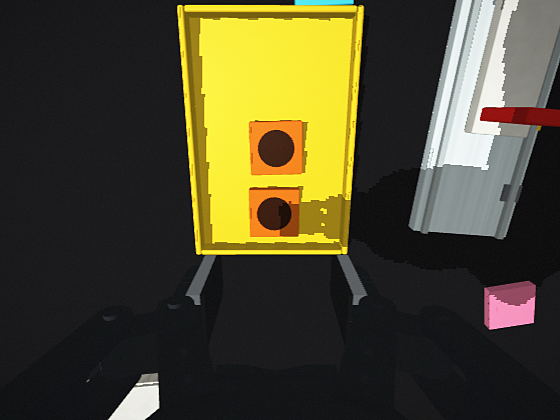

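Two are in the tray. Now pocket 3.

```bash
python3 -m pendant '[{"tx":35,"ty":20,"tz":0,"twist":0.04},{"tx":78,"ty":44,"tz":0,"twist":0.087},{"tx":121,"ty":68,"tz":0,"twist":0.087},{"tx":164,"ty":92,"tz":0,"twist":0.087},{"tx":207,"ty":116,"tz":0,"twist":0.087},{"tx":250,"ty":140,"tz":0,"twist":0.087},{"tx":285,"ty":160,"tz":0,"twist":0.087},{"tx":294,"ty":163.5,"tz":10,"twist":0.087},{"tx":294,"ty":163.5,"tz":25,"twist":0.087},{"tx":294,"ty":163.5,"tz":40,"twist":0.087},{"tx":294,"ty":163.5,"tz":52,"twist":0.087},{"tx":294,"ty":163.5,"tz":60,"twist":0.087},{"tx":294,"ty":163.5,"tz":64,"twist":0.087},{"tx":294,"ty":163.5,"tz":65,"twist":0.087},{"tx":294,"ty":163.5,"tz":65,"twist":0.087}]' 0.2
python3 go.py 569.8 12 198 90
python3 look.py wrist w18
```

```text
time_s: 19.85
tcp_pos: [0.5697, 0.0122, 0.1979]
tcp_rot: [3.141, 0.0, 1.571]
force: [-0.1, -0.0, -0.3]
gripper_width: 0.0511
t 19.85 pos [569.7  12.2 197.9] rot [3.141 0.    1.571] F [-0.1 -0.  -0.3] w 51.1
[569.8, 12.0, 198.0, 90.0] tx -0.2 ty 0.1 tz -0.1 twist -0.000
t 19.85 dq 0.009 tcp [569.7  12.2 197.9] [3.141 0.    1.571]
```

View pics/w18.png

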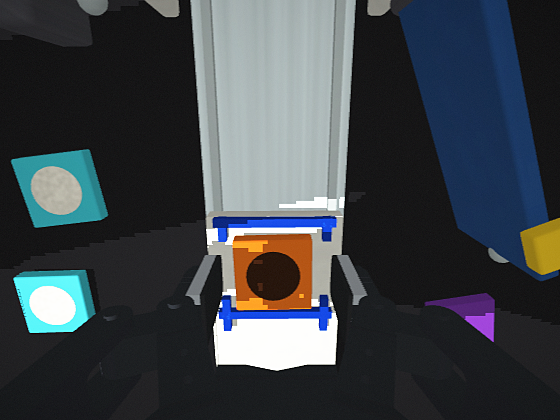

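```bash
python3 -m pendant '[{"tx":0,"ty":0,"tz":0,"twist":0},{"tx":0,"ty":0,"tz":0,"twist":0},{"tx":0,"ty":0,"tz":0,"twist":0},{"tx":0,"ty":0,"tz":0,"twist":0},{"tx":0,"ty":0,"tz":0,"twist":0},{"tx":0,"ty":0,"tz":-6,"twist":0},{"tx":0,"ty":0,"tz":-18,"twist":0},{"tx":0,"ty":0,"tz":-44,"twist":0},{"tx":0,"ty":0,"tz":-65,"twist":0},{"tx":0,"ty":0,"tz":-65,"twist":0}]' -1
python3 go.py 424 -202 262 95 424 -202 183 95
python3 look.py wrist w19
```

```text
time_s: 20.9
tcp_pos: [0.5705, 0.0121, 0.2662]
tcp_rot: [3.137, -0.0, 1.571]
force: [0.1, -1.0, -0.3]
gripper_width: 0.0336
t 20.90 pos [570.5  12.1 266.2] rot [ 3.137 -0.     1.571] F [ 0.1 -1.  -0.3] w 33.6
[424.0, -202.0, 262.0, 95.0] tx -214.2 ty -146.5 tz 4.2 twist -0.088
[424.0, -202.0, 183.0, 95.0] tx -214.2 ty -146.5 tz 83.2 twist -0.088
t 20.9 dq 0.051 tcp [570.5  12.1 266.2] [ 3.137 -0.     1.571]
```

View pics/w19.png

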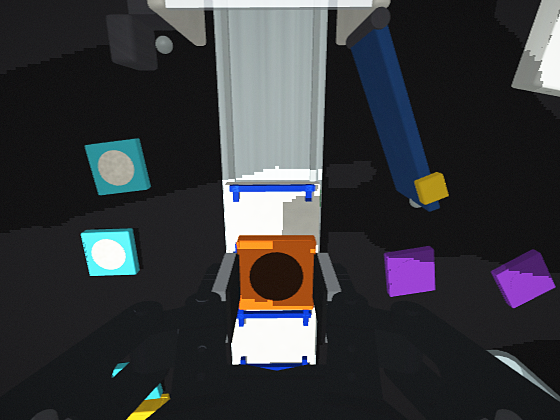

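```bash
python3 -m pendant '[{"tx":-30,"ty":-20,"tz":-4,"twist":-0.04},{"tx":-66,"ty":-45,"tz":-4,"twist":-0.087},{"tx":-105,"ty":-72,"tz":-4,"twist":-0.087},{"tx":-145,"ty":-99,"tz":-4,"twist":-0.087},{"tx":-185,"ty":-126,"tz":-4,"twist":-0.087},{"tx":-210,"ty":-144,"tz":-4,"twist":-0.087},{"tx":-214,"ty":-146.5,"tz":8,"twist":-0.087},{"tx":-214,"ty":-146.5,"tz":14,"twist":-0.087},{"tx":-214,"ty":-146.5,"tz":14,"twist":-0.087}]' -1
python3 go.py 424 -202 183 95
python3 look.py wrist w20
```

```text
time_s: 21.85
tcp_pos: [0.4231, -0.201, 0.2478]
tcp_rot: [-3.14, -0.001, 1.658]
force: [-0.1, -0.5, -0.0]
gripper_width: 0.0335
t 21.85 pos [ 423.1 -201.   247.8] rot [-3.140e+00 -1.000e-03  1.658e+00] F [-0.1 -0.5 -0. ] w 33.5
[424.0, -202.0, 183.0, 95.0] tx -1.1 ty 0.8 tz 64.8 twist -0.000
t 21.85 dq 0.025 tcp [ 423.1 -201.   247.8] [-3.140e+00 -1.000e-03  1.658e+00]
```

View pics/w20.png

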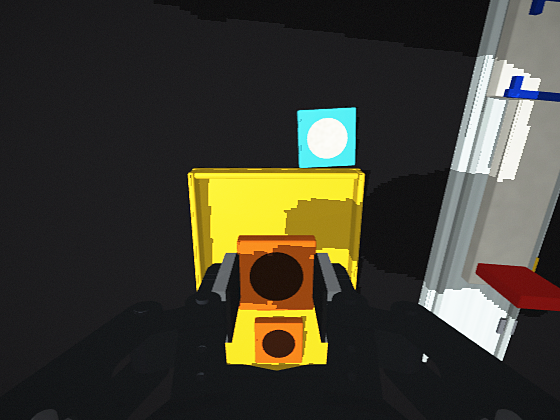

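```bash
python3 -m pendant '[{"tx":-0.5,"ty":0,"tz":25,"twist":0},{"tx":-0.5,"ty":0,"tz":45,"twist":0},{"tx":-0.5,"ty":0,"tz":57,"twist":0},{"tx":-0.5,"ty":0,"tz":63,"twist":0},{"tx":-0.5,"ty":0,"tz":65,"twist":0},{"tx":-0.5,"ty":0,"tz":65,"twist":0}]' -1
python3 -m pendant '[{"tx":0,"ty":0,"tz":0,"twist":0},{"tx":0,"ty":0,"tz":0,"twist":0},{"tx":0,"ty":0,"tz":0,"twist":0},{"tx":0,"ty":0,"tz":-15,"twist":0},{"tx":0,"ty":0,"tz":-50,"twist":0},{"tx":-10,"ty":0,"tz":-100,"twist":0},{"tx":-20,"ty":0,"tz":-150,"twist":0},{"tx":-20,"ty":0,"tz":-150,"twist":0},{"tx":-20,"ty":0,"tz":-150,"twist":0},{"tx":-20,"ty":0,"tz":-150,"twist":0}]' 0.2
python3 look.py wrist w21 turq:8 orange:12 yellow:18
```

```text
time_s: 22.5
tcp_pos: [0.4235, -0.2018, 0.1839]
tcp_rot: [3.141, 0.0, 1.659]
force: [0.5, -0.5, -0.6]
gripper_width: 0.0337
time_s: 23.5
tcp_pos: [0.4246, -0.2214, 0.333]
tcp_rot: [-3.141, -0.001, 1.658]
force: [-0.0, 0.0, -0.6]
gripper_width: 0.051
t 23.5 dq 0.022 tcp [ 424.6 -221.4  333. ] [-3.141e+00 -1.000e-03  1.658e+00]
turq px [313. 105.] a 1774.5 mm [ 449.9 -142.7] [36. 36.] 7.9
orange px [278. 264.] a 1230.0 mm [ 433.2 -293.3] [36. 38.] 5.0
orange px [280. 220.] a 1311.5 mm [ 430.3 -247.6] [35. 37.] 6.1
orange px [278. 172.] a 1469.0 mm [ 424.5 -202.7] [35. 35.] 5.0
yellow px [276. 212.] a 19623.0 mm [ 427.  -244.3] [110. 161.] 4.9
```

View pics/w21.png

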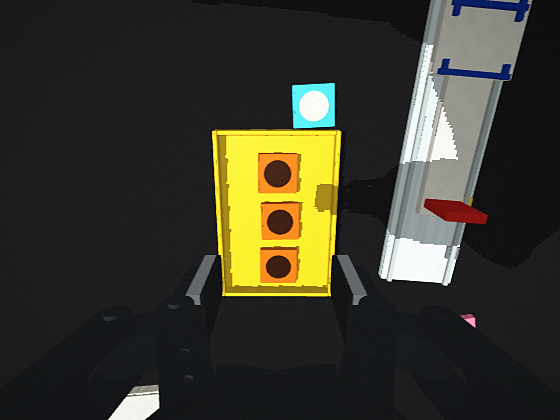

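All three spent slides are in the tray at (278,172), (280,220) and (278,264). The knocked tray nudged one fresh slide to about (450,-143), turned by about 8°. I'll take that one first.

```bash
python3 go.py 450 -142.5 250 98 450 -142.5 174.5 98
```

```text
t 23.55 pos [ 424.5 -221.4  332.6] rot [-3.140e+00 -1.000e-03  1.658e+00] F [-0.5  0.9 -0.5] w 51.0
[450.0, -142.5, 250.0, 98.0] tx 76.3 ty 32.3 tz 82.6 twist -0.052
[450.0, -142.5, 174.5, 98.0] tx 76.3 ty 32.3 tz 158.1 twist -0.052
```

```bash
python3 -m pendant '[{"tx":35,"ty":15,"tz":15,"twist":-0.05},{"tx":76,"ty":32.5,"tz":40,"twist":-0.05},{"tx":76,"ty":32.5,"tz":80,"twist":-0.05},{"tx":76,"ty":32.5,"tz":115,"twist":-0.05},{"tx":76,"ty":32.5,"tz":135,"twist":-0.05},{"tx":76,"ty":32.5,"tz":148,"twist":-0.05},{"tx":76,"ty":32.5,"tz":155,"twist":-0.05},{"tx":76,"ty":32.5,"tz":157,"twist":-0.05},{"tx":76,"ty":32.5,"tz":157,"twist":-0.05}]' 0.2
python3 go.py 450 -142.5 174.5 98
python3 look.py wrist w22
```

```text
time_s: 24.45
tcp_pos: [0.4505, -0.1435, 0.1765]
tcp_rot: [-3.141, -0.0, 1.708]
force: [-0.4, 0.3, -0.2]
gripper_width: 0.0512
t 24.45 pos [ 450.5 -143.5  176.5] rot [-3.141 -0.     1.708] F [-0.4  0.3 -0.2] w 51.2
[450.0, -142.5, 174.5, 98.0] tx 1.1 ty -0.4 tz 2.0 twist -0.003
t 24.45 dq 0.02 tcp [ 450.5 -143.5  176.5] [-3.141 -0.     1.708]
```

View pics/w22.png

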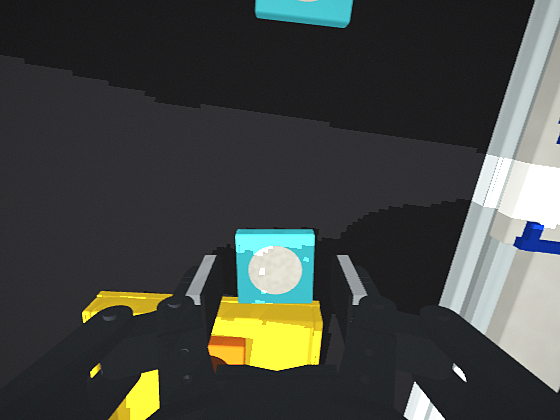

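```bash
python3 -m pendant '[{"tx":1,"ty":0,"tz":1,"twist":0},{"tx":1,"ty":0,"tz":1,"twist":0},{"tx":1,"ty":0,"tz":1,"twist":0},{"tx":1,"ty":0,"tz":1,"twist":0},{"tx":1,"ty":0,"tz":1,"twist":0},{"tx":1,"ty":0,"tz":-6,"twist":0},{"tx":1,"ty":0,"tz":-18,"twist":0},{"tx":1,"ty":0,"tz":-50,"twist":0},{"tx":1,"ty":0,"tz":-90,"twist":0},{"tx":1,"ty":0,"tz":-90,"twist":0}]' -1
python3 go.py 570.5 -84 262 90 570.5 -84 199 90
python3 look.py wrist w23
```

```text
time_s: 25.5
tcp_pos: [0.4514, -0.143, 0.2711]
tcp_rot: [3.135, 0.002, 1.707]
force: [-0.1, -0.8, -0.7]
gripper_width: 0.0334
t 25.50 pos [ 451.4 -143.   271.1] rot [3.135e+00 2.000e-03 1.707e+00] F [-0.1 -0.8 -0.7] w 33.4
[570.5, -84.0, 262.0, 90.0] tx 42.2 ty 126.0 tz 9.1 twist 0.137
[570.5, -84.0, 199.0, 90.0] tx 42.2 ty 126.0 tz 72.1 twist 0.137
t 25.5 dq 0.098 tcp [ 451.4 -143.   271.1] [3.135e+00 2.000e-03 1.707e+00]
```

View pics/w23.png

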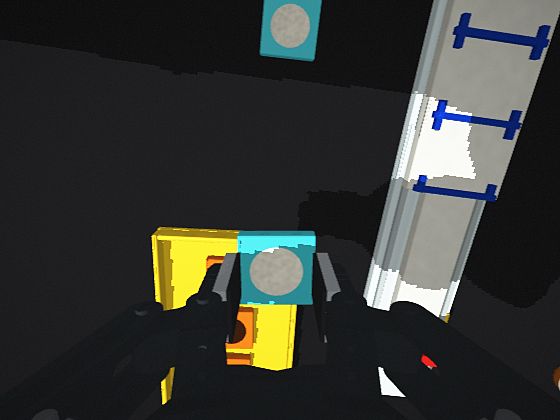

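Held. To pocket 1.

```bash
python3 -m pendant '[{"tx":14,"ty":42,"tz":0,"twist":0.07},{"tx":28,"ty":84,"tz":0,"twist":0.137},{"tx":42,"ty":126,"tz":0,"twist":0.137},{"tx":42,"ty":126,"tz":10,"twist":0.137},{"tx":42,"ty":126,"tz":30,"twist":0.137},{"tx":42,"ty":126,"tz":45,"twist":0.137},{"tx":42,"ty":126,"tz":50,"twist":0.137},{"tx":42,"ty":126,"tz":50,"twist":0.137}]' -1
python3 go.py 570.3 -84 199 90
python3 look.py wrist w24
```

```text
time_s: 26.35
tcp_pos: [0.5689, -0.0837, 0.2158]
tcp_rot: [-3.139, -0.0, 1.571]
force: [0.7, 0.2, 0.9]
gripper_width: 0.0336
t 26.35 pos [568.9 -83.7 215.8] rot [-3.139 -0.     1.571] F [0.7 0.2 0.9] w 33.6
[570.3, -84.0, 199.0, 90.0] tx -0.3 ty 1.4 tz 16.8 twist -0.000
t 26.35 dq 0.024 tcp [568.9 -83.7 215.8] [-3.139 -0.     1.571]
```

View pics/w24.png

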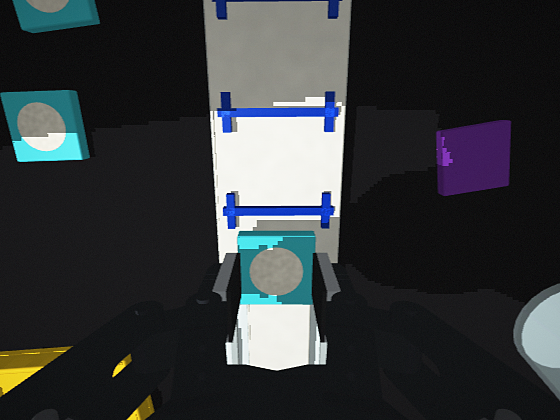

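```bash
python3 -m pendant '[{"tx":0,"ty":1,"tz":7,"twist":0},{"tx":0,"ty":1,"tz":12,"twist":0},{"tx":0,"ty":1,"tz":16,"twist":0},{"tx":0,"ty":1,"tz":16,"twist":0},{"tx":0,"ty":1,"tz":16,"twist":0}]' -1
python3 go.py 570.3 -84 199 90
python3 -m pendant '[{"tx":0,"ty":0,"tz":0,"twist":0},{"tx":0,"ty":0,"tz":0,"twist":0},{"tx":0,"ty":0,"tz":0,"twist":0},{"tx":0,"ty":0,"tz":-8,"twist":0},{"tx":0,"ty":0,"tz":-35,"twist":0},{"tx":0,"ty":0,"tz":-65,"twist":0},{"tx":0,"ty":0,"tz":-65,"twist":0}]' 0.2
python3 go.py 446 -19.5 250 91 446 -19.5 175 91
python3 look.py wrist w25 turq:8
```

```text
time_s: 26.9
tcp_pos: [0.5707, -0.0837, 0.2007]
tcp_rot: [3.141, 0.0, 1.571]
force: [0.1, -0.4, 1.4]
gripper_width: 0.0337
t 26.90 pos [570.7 -83.7 200.7] rot [3.141 0.    1.571] F [ 0.1 -0.4  1.4] w 33.7
[570.3, -84.0, 199.0, 90.0] tx -0.3 ty -0.4 tz 1.7 twist -0.000
time_s: 27.6
tcp_pos: [0.5716, -0.0843, 0.2696]
tcp_rot: [3.136, 0.001, 1.57]
force: [-0.5, -0.1, -0.2]
gripper_width: 0.0512
t 27.60 pos [571.6 -84.3 269.6] rot [3.136e+00 1.000e-03 1.570e+00] F [-0.5 -0.1 -0.2] w 51.2
[446.0, -19.5, 250.0, 91.0] tx 64.7 ty -125.7 tz 19.6 twist -0.018
[446.0, -19.5, 175.0, 91.0] tx 64.7 ty -125.7 tz 94.6 twist -0.018
t 27.6 dq 0.058 tcp [571.6 -84.3 269.6] [3.136e+00 1.000e-03 1.570e+00]
turq px [272. 220.] a 2616.5 mm [571.2 -90.8] [40. 40.] 89.8
turq px [ 89. 121.] a 2953.0 mm [447.2 -19.6] [39. 36.] 1.8
turq px [98. 21.] a 1470.5 mm [462.6  41.1] [38. 28.] 6.8
```

View pics/w25.png

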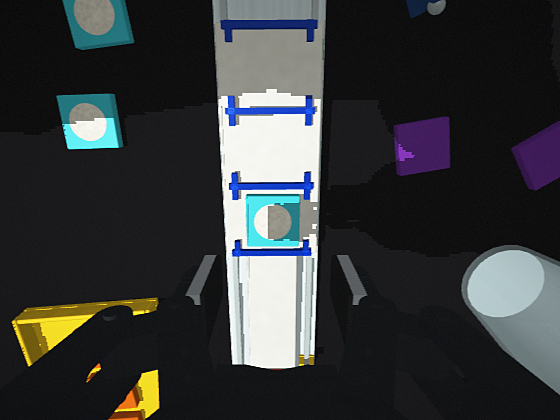

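A fresh slide lies flat in pocket 1 at (272,220). Next is the fresh slide at (446.5,-19.6).

```bash
python3 -m pendant '[{"tx":20,"ty":-40,"tz":0,"twist":-0.02},{"tx":42,"ty":-82,"tz":0,"twist":-0.03},{"tx":62,"ty":-120,"tz":10,"twist":-0.03},{"tx":64.5,"ty":-125,"tz":40,"twist":-0.03},{"tx":64.5,"ty":-125,"tz":65,"twist":-0.03},{"tx":64.5,"ty":-125,"tz":80,"twist":-0.03},{"tx":64.5,"ty":-125,"tz":88,"twist":-0.03},{"tx":64.5,"ty":-125,"tz":93,"twist":-0.03},{"tx":64.5,"ty":-125,"tz":93,"twist":-0.03},{"tx":64.5,"ty":-125,"tz":93,"twist":-0.03}]' 0.2
python3 go.py 446.5 -19.5 175 91.5
python3 look.py wrist w26
```

```text
time_s: 28.65
tcp_pos: [0.4458, -0.0192, 0.1731]
tcp_rot: [3.141, 0.0, 1.601]
force: [-0.2, -0.4, 0.4]
gripper_width: 0.051
t 28.65 pos [445.8 -19.2 173.1] rot [3.141 0.    1.601] F [-0.2 -0.4  0.4] w 51.0
[446.5, -19.5, 175.0, 91.5] tx -0.3 ty 0.7 tz -1.9 twist 0.004
t 28.65 dq 0.008 tcp [445.8 -19.2 173.1] [3.141 0.    1.601]
```

View pics/w26.png

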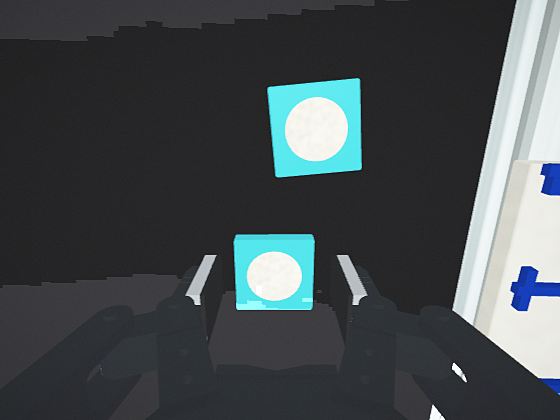

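```bash
python3 -m pendant '[{"tx":0,"ty":0,"tz":-1.5,"twist":0},{"tx":0,"ty":0,"tz":-1.5,"twist":0},{"tx":0,"ty":0,"tz":-1.5,"twist":0},{"tx":0,"ty":0,"tz":-1.5,"twist":0},{"tx":0,"ty":0,"tz":-1.5,"twist":0},{"tx":0,"ty":0,"tz":-8,"twist":0},{"tx":0,"ty":0,"tz":-20,"twist":0},{"tx":0,"ty":0,"tz":-55,"twist":0},{"tx":0,"ty":0,"tz":-90,"twist":0},{"tx":0,"ty":0,"tz":-90,"twist":0}]' -1
python3 go.py 570.3 -36 262 90 570.3 -36 215 90
python3 look.py wrist w27
```

```text
time_s: 29.7
tcp_pos: [0.4464, -0.0194, 0.2664]
tcp_rot: [3.136, -0.0, 1.601]
force: [-0.5, -0.2, 0.1]
gripper_width: 0.0339
t 29.70 pos [446.4 -19.4 266.4] rot [ 3.136 -0.     1.601] F [-0.5 -0.2  0.1] w 33.9
[570.3, -36.0, 262.0, 90.0] tx -20.3 ty 123.3 tz 4.4 twist 0.030
[570.3, -36.0, 215.0, 90.0] tx -20.3 ty 123.3 tz 51.4 twist 0.030
t 29.7 dq 0.09 tcp [446.4 -19.4 266.4] [ 3.136 -0.     1.601]
```

View pics/w27.png

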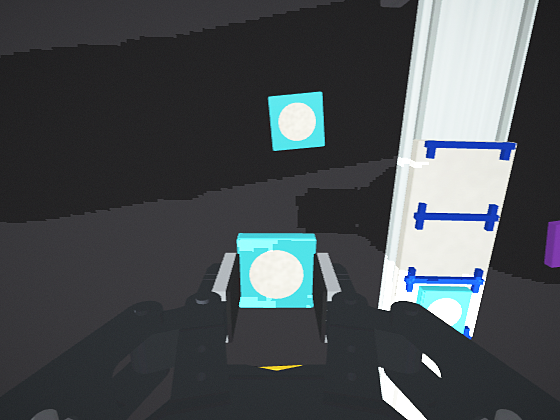

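```bash
python3 -m pendant '[{"tx":-7,"ty":40,"tz":0,"twist":0.03},{"tx":-14,"ty":82,"tz":0,"twist":0.03},{"tx":-20,"ty":120,"tz":0,"twist":0.03},{"tx":-20,"ty":124,"tz":10,"twist":0.03},{"tx":-20,"ty":124,"tz":30,"twist":0.03},{"tx":-20,"ty":124,"tz":48,"twist":0.03},{"tx":-20,"ty":124,"tz":51,"twist":0.03},{"tx":-20,"ty":124,"tz":51,"twist":0.03},{"tx":-20,"ty":124,"tz":51,"twist":0.03}]' -1
python3 go.py 570.3 -36 200 90
python3 look.py wrist w28
```

```text
time_s: 30.65
tcp_pos: [0.5701, -0.0355, 0.2122]
tcp_rot: [3.141, 0.0, 1.571]
force: [0.4, -0.1, 0.4]
gripper_width: 0.0336
t 30.65 pos [570.1 -35.5 212.2] rot [3.141 0.    1.571] F [ 0.4 -0.1  0.4] w 33.6
[570.3, -36.0, 200.0, 90.0] tx -0.5 ty 0.2 tz 12.2 twist -0.000
t 30.65 dq 0.01 tcp [570.1 -35.5 212.2] [3.141 0.    1.571]
```

View pics/w28.png

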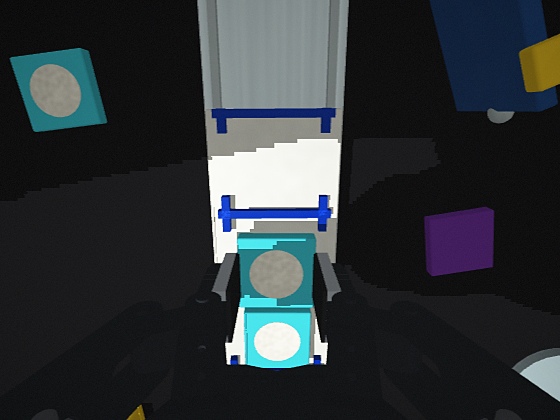

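```bash
python3 -m pendant '[{"tx":-0.5,"ty":0,"tz":6,"twist":0},{"tx":-0.5,"ty":0,"tz":10,"twist":0},{"tx":-0.5,"ty":0,"tz":12,"twist":0},{"tx":-0.5,"ty":0,"tz":12.5,"twist":0},{"tx":-0.5,"ty":0,"tz":12.5,"twist":0}]' -1
python3 go.py 570.3 -36 199 90
python3 -m pendant '[{"tx":0,"ty":0,"tz":0,"twist":0},{"tx":0,"ty":0,"tz":0,"twist":0},{"tx":0,"ty":0,"tz":0,"twist":0},{"tx":0,"ty":0,"tz":-8,"twist":0},{"tx":0,"ty":0,"tz":-35,"twist":0},{"tx":0,"ty":0,"tz":-65,"twist":0},{"tx":0,"ty":0,"tz":-65,"twist":0}]' 0.2
python3 go.py 461 45.4 250 97 461 45.4 175 97
python3 look.py wrist w29 turq:8
```

```text
time_s: 31.2
tcp_pos: [0.5701, -0.0359, 0.1994]
tcp_rot: [-3.141, -0.0, 1.571]
force: [-0.6, -0.2, 4.7]
gripper_width: 0.0337
t 31.20 pos [570.1 -35.9 199.4] rot [-3.141 -0.     1.571] F [-0.6 -0.2  4.7] w 33.7
[570.3, -36.0, 199.0, 90.0] tx -0.1 ty 0.2 tz 0.4 twist -0.000
time_s: 31.9
tcp_pos: [0.5713, -0.0365, 0.268]
tcp_rot: [3.136, 0.0, 1.57]
force: [0.2, 0.2, 0.8]
gripper_width: 0.0515
t 31.90 pos [571.3 -36.5 268. ] rot [3.136 0.    1.57 ] F [0.2 0.2 0.8] w 51.5
[461.0, 45.4, 250.0, 97.0] tx 81.8 ty -110.3 tz 18.0 twist -0.123
[461.0, 45.4, 175.0, 97.0] tx 81.8 ty -110.3 tz 93.0 twist -0.123
t 31.9 dq 0.062 tcp [571.3 -36.5 268. ] [3.136 0.    1.57 ]
turq px [273. 283.] a 2346.5 mm [571.3 -95.1] [42. 40.] 89.8
turq px [272. 221.] a 2694.5 mm [570.6 -43.8] [41. 40.] 89.1
turq px [107.  93.] a 3174.0 mm [462.1  46.2] [38. 36.] 6.9
```

View pics/w29.png

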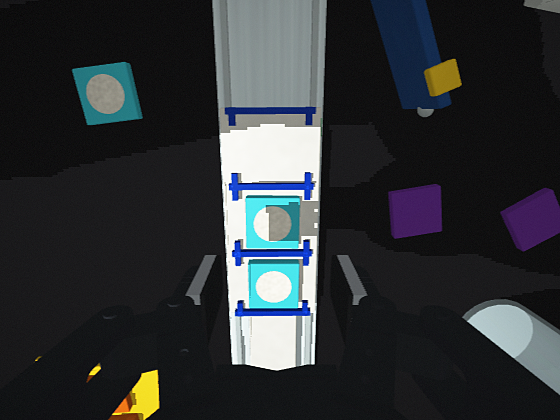

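Two fresh slides are in pockets 1 and 2. Now the third, at (461.5,46).

```bash
python3 -m pendant '[{"tx":27,"ty":-36,"tz":0,"twist":-0.06},{"tx":55,"ty":-74,"tz":0,"twist":-0.123},{"tx":82,"ty":-110,"tz":10,"twist":-0.123},{"tx":82,"ty":-110,"tz":40,"twist":-0.123},{"tx":82,"ty":-110,"tz":65,"twist":-0.123},{"tx":82,"ty":-110,"tz":80,"twist":-0.123},{"tx":82,"ty":-110,"tz":87,"twist":-0.123},{"tx":82,"ty":-110,"tz":91,"twist":-0.123},{"tx":82,"ty":-110,"tz":91,"twist":-0.123},{"tx":82,"ty":-110,"tz":91,"twist":-0.123}]' 0.2
python3 go.py 461.5 46 175 97
python3 look.py wrist w30
```

```text
time_s: 32.95
tcp_pos: [0.4603, 0.046, 0.1736]
tcp_rot: [3.141, 0.0, 1.694]
force: [0.6, -0.6, 0.7]
gripper_width: 0.0515
t 32.95 pos [460.3  46.  173.6] rot [3.141 0.    1.694] F [ 0.6 -0.6  0.7] w 51.5
[461.5, 46.0, 175.0, 97.0] tx -0.2 ty 1.1 tz -1.4 twist 0.001
t 32.95 dq 0.007 tcp [460.3  46.  173.6] [3.141 0.    1.694]
```

View pics/w30.png

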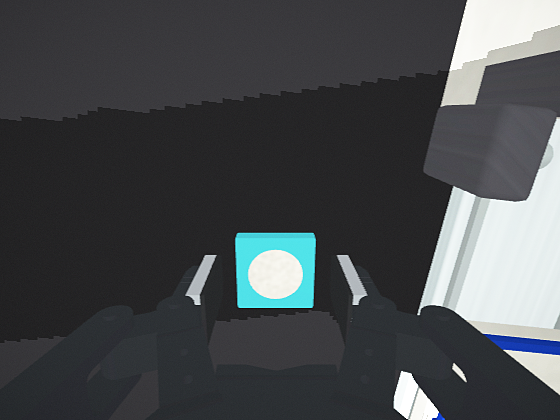

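```bash
python3 -m pendant '[{"tx":0,"ty":0,"tz":-1,"twist":0},{"tx":0,"ty":0,"tz":-1,"twist":0},{"tx":0,"ty":0,"tz":-1,"twist":0},{"tx":0,"ty":0,"tz":-1,"twist":0},{"tx":0,"ty":0,"tz":-1,"twist":0},{"tx":0,"ty":0,"tz":-8,"twist":0},{"tx":0,"ty":0,"tz":-20,"twist":0},{"tx":0,"ty":0,"tz":-55,"twist":0},{"tx":0,"ty":0,"tz":-90,"twist":0},{"tx":0,"ty":0,"tz":-90,"twist":0}]' -1
python3 go.py 570 12 262 90 570 12 213 90
python3 look.py wrist w31
```

```text
time_s: 34.0
tcp_pos: [0.4611, 0.0459, 0.267]
tcp_rot: [3.136, -0.001, 1.694]
force: [0.9, 0.2, -1.3]
gripper_width: 0.0337
t 34.00 pos [461.1  45.9 267. ] rot [ 3.136e+00 -1.000e-03  1.694e+00] F [ 0.9  0.2 -1.3] w 33.7
[570.0, 12.0, 262.0, 90.0] tx -47.0 ty 104.0 tz 5.0 twist 0.123
[570.0, 12.0, 213.0, 90.0] tx -47.0 ty 104.0 tz 54.0 twist 0.123
t 34.0 dq 0.087 tcp [461.1  45.9 267. ] [ 3.136e+00 -1.000e-03  1.694e+00]
```

View pics/w31.png

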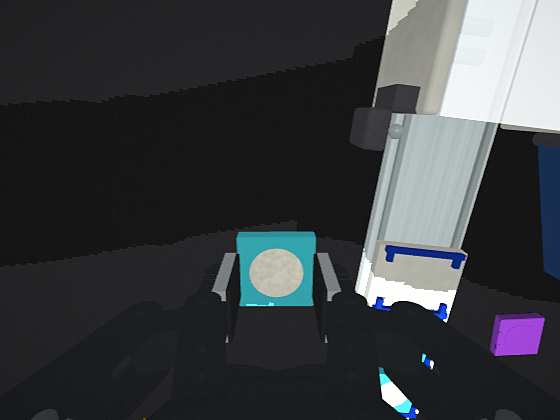

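```bash
python3 -m pendant '[{"tx":-15,"ty":35,"tz":0,"twist":0.06},{"tx":-32,"ty":70,"tz":0,"twist":0.123},{"tx":-47,"ty":104,"tz":0,"twist":0.123},{"tx":-47,"ty":104,"tz":10,"twist":0.123},{"tx":-47,"ty":104,"tz":30,"twist":0.123},{"tx":-47,"ty":104,"tz":46,"twist":0.123},{"tx":-47,"ty":104,"tz":50,"twist":0.123},{"tx":-47,"ty":104,"tz":50,"twist":0.123},{"tx":-47,"ty":104,"tz":50,"twist":0.123}]' -1
python3 go.py 570 12 200 90
python3 look.py wrist w32
```

```text
time_s: 34.95
tcp_pos: [0.5691, 0.0122, 0.2136]
tcp_rot: [3.141, 0.0, 1.571]
force: [0.6, 0.5, -0.5]
gripper_width: 0.0335
t 34.95 pos [569.1  12.2 213.6] rot [3.141 0.    1.571] F [ 0.6  0.5 -0.5] w 33.5
[570.0, 12.0, 200.0, 90.0] tx -0.2 ty 0.9 tz 13.6 twist -0.000
t 34.95 dq 0.009 tcp [569.1  12.2 213.6] [3.141 0.    1.571]
```

View pics/w32.png

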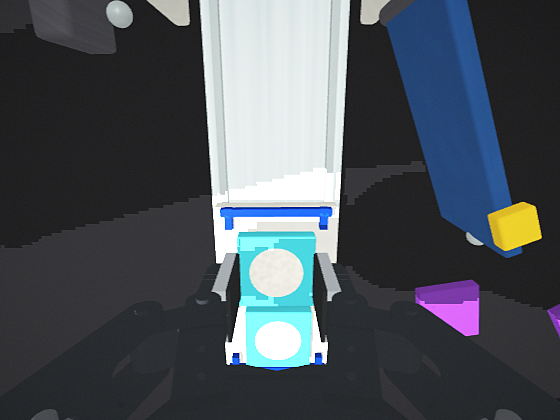

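```bash
python3 -m pendant '[{"tx":0,"ty":1,"tz":6,"twist":0},{"tx":0,"ty":1,"tz":11,"twist":0},{"tx":0,"ty":1,"tz":13.5,"twist":0},{"tx":0,"ty":1,"tz":14,"twist":0},{"tx":0,"ty":1,"tz":14,"twist":0}]' -1
python3 go.py 570 12 199 90
python3 -m pendant '[{"tx":0,"ty":0,"tz":0,"twist":0},{"tx":0,"ty":0,"tz":0,"twist":0},{"tx":0,"ty":0,"tz":0,"twist":0},{"tx":0,"ty":0,"tz":-8,"twist":0},{"tx":0,"ty":0,"tz":-40,"twist":0},{"tx":-40,"ty":0,"tz":-90,"twist":0},{"tx":-80,"ty":0,"tz":-140,"twist":0},{"tx":-110,"ty":-20,"tz":-180,"twist":0},{"tx":-110,"ty":-20,"tz":-180,"twist":0},{"tx":-110,"ty":-20,"tz":-180,"twist":0},{"tx":-110,"ty":-20,"tz":-180,"twist":0},{"tx":-110,"ty":-20,"tz":-180,"twist":0}]' 0.2
python3 look.py wrist w33 turq:32 blue:28 red:64; python3 look.py top t33 turq:32 orange:12 yellow:18
```

```text
time_s: 35.5
tcp_pos: [0.57, 0.0122, 0.1993]
tcp_rot: [-3.141, -0.0, 1.571]
force: [-0.2, -0.1, 3.9]
gripper_width: 0.0336
t 35.50 pos [570.   12.2 199.3] rot [-3.141 -0.     1.571] F [-0.2 -0.1  3.9] w 33.6
[570.0, 12.0, 199.0, 90.0] tx -0.2 ty -0.0 tz 0.3 twist -0.000
time_s: 36.7
tcp_pos: [0.5502, -0.0966, 0.3784]
tcp_rot: [-3.14, -0.001, 1.572]
force: [0.5, 0.6, -0.1]
gripper_width: 0.0515
t 36.7 dq 0.012 tcp [550.2 -96.6 378.4] [-3.140e+00 -1.000e-03  1.572e+00]
turq px [298. 173.] a 1268.5 mm [571.8 -83.2] [35. 36.] 0.1
turq px [298. 124.] a 1421.0 mm [571.  -36.3] [36. 35.] 0.1
turq px [299.  68.] a 1673.5 mm [570.8  12.1] [35. 36.] 0.1
blue px [296. 194.] a 218.0 mm [ 570.7 -104.6] [55. 11.] 0.1
blue px [296. 149.] a 308.5 mm [570.3 -60.2] [55. 17.] 0.1
blue px [298.  97.] a 336.5 mm [570.3 -12.5] [55. 18.] 0.1
blue px [298.  44.] a 315.5 mm [569.8  32.1] [55. 11.] 0.1
blue px [400.  14.] a 683.5 mm [657.1  57.4] [26. 30.] 22.7
red px [296. 300.] a 718.0 mm [ 570.6 -203.7] [30. 28.] 0.1
t 36.75 dq 0.005 tcp [550.3 -96.5 378.2] [-3.140e+00 -1.000e-03  1.572e+00]
turq px [300. 219.] a 190.0 mm [568.1 -34.8] [34. 34.] 89.8
turq px [280. 219.] a 182.0 mm [567.9  14.5] [34. 31.] 0.2
turq px [526. 226.] a 1530.5 mm [ 554.  -576.7] [161. 122.] 84.3
turq px [510. 151.] a 1684.5 mm [ 738.7 -551.1] [125. 230.] 5.7
orange px [407. 277.] a 170.0 mm [ 431.3 -292.4] [33. 34.] 0.3
yellow px [408. 278.] a 672.5 mm [ 428.3 -292.2] [113.  64.] 4.9
```

View pics/w33.png

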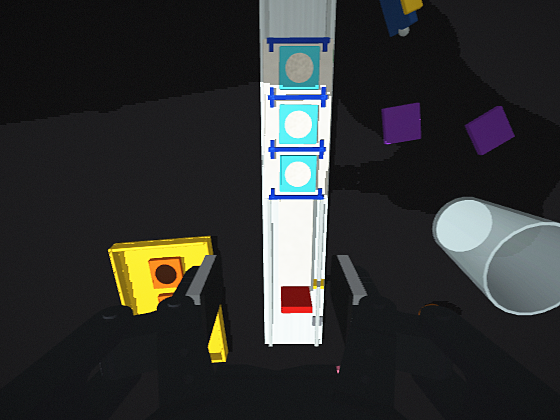

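View pics/t33.png

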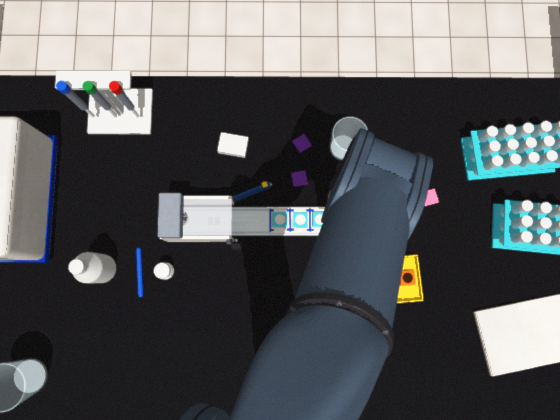

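All three fresh slides are centred in their pockets at (299,68), (298,124) and (298,173), within 1 mm of the pocket centres. Next I'll move behind the tab with the fingers shut.

```bash
python3 go.py 570 -285 213 90
python3 -m pendant '[{"tx":-40,"ty":5,"tz":0,"twist":0},{"tx":-85,"ty":10,"tz":0,"twist":0},{"tx":-130,"ty":15,"tz":0,"twist":0},{"tx":-170,"ty":20,"tz":20,"twist":0},{"tx":-188,"ty":20,"tz":65,"twist":0},{"tx":-188,"ty":20,"tz":110,"twist":0},{"tx":-188,"ty":20,"tz":150,"twist":0},{"tx":-188,"ty":20,"tz":165,"twist":0},{"tx":-188,"ty":20,"tz":165,"twist":0},{"tx":-188,"ty":20,"tz":165,"twist":0},{"tx":-188,"ty":20,"tz":165,"twist":0}]' -1
python3 go.py 570 -231 213 90 570 9 213 90
python3 look.py wrist w34 red:64
```

```text
t 36.80 pos [550.3 -96.6 378.1] rot [-3.14  -0.     1.572] F [-0.1 -0.2  0.2] w 51.2
[570.0, -285.0, 213.0, 90.0] tx -188.4 ty 19.4 tz 165.1 twist 0.002
time_s: 37.9
tcp_pos: [0.5709, -0.2861, 0.2163]
tcp_rot: [3.139, 0.002, 1.571]
force: [-0.5, 0.4, -0.2]
gripper_width: -0.0002
t 37.90 pos [ 570.9 -286.1  216.3] rot [3.139e+00 2.000e-03 1.571e+00] F [-0.5  0.4 -0.2] w -0.2
[570.0, -231.0, 213.0, 90.0] tx 55.1 ty -0.9 tz 3.3 twist 0.000
[570.0, 9.0, 213.0, 90.0] tx 295.1 ty -0.8 tz 3.3 twist 0.000
t 37.9 dq 0.006 tcp [ 570.9 -286.1  216.3] [3.139e+00 2.000e-03 1.571e+00]
red px [273. 114.] a 1888.5 mm [ 571.  -215.3] [31.  8.] 0.0
```

View pics/w34.png

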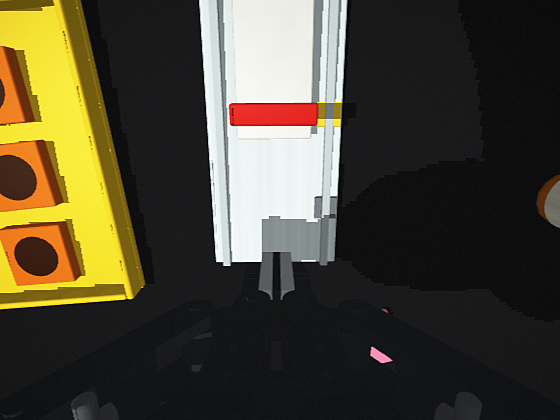

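```bash
python3 -m pendant '[{"tx":30,"ty":-1,"tz":3,"twist":0},{"tx":45,"ty":-1,"tz":3,"twist":0},{"tx":50,"ty":-1,"tz":3,"twist":0},{"tx":53,"ty":-1,"tz":3,"twist":0},{"tx":55,"ty":-1,"tz":3,"twist":0},{"tx":57,"ty":-1,"tz":3,"twist":0},{"tx":60,"ty":-1,"tz":3,"twist":0},{"tx":64,"ty":-1,"tz":3,"twist":0},{"tx":69,"ty":-1,"tz":3,"twist":0},{"tx":75,"ty":-1,"tz":3,"twist":0},{"tx":82,"ty":-1,"tz":3,"twist":0},{"tx":90,"ty":-1,"tz":3,"twist":0},{"tx":98,"ty":-1,"tz":3,"twist":0},{"tx":106,"ty":-1,"tz":3,"twist":0},{"tx":114,"ty":-1,"tz":3,"twist":0},{"tx":122,"ty":-1,"tz":3,"twist":0},{"tx":130,"ty":-1,"tz":3,"twist":0},{"tx":137,"ty":-1,"tz":3,"twist":0},{"tx":143,"ty":-1,"tz":3,"twist":0},{"tx":147,"ty":-1,"tz":3,"twist":0}]' -1
python3 go.py 570 9 213 90; python3 look.py wrist w35
```

```text
time_s: 39.95
tcp_pos: [0.5692, -0.138, 0.2111]
tcp_rot: [-3.141, -0.0, 1.571]
force: [-1.3, -1.8, -0.5]
gripper_width: 0.0004
t 39.95 pos [ 569.2 -138.   211.1] rot [-3.141 -0.     1.571] F [-1.3 -1.8 -0.5] w 0.4
[570.0, 9.0, 213.0, 90.0] tx 147.0 ty 0.9 tz -1.9 twist 0.000
t 39.95 dq 0.065 tcp [ 569.2 -138.   211.1] [-3.141 -0.     1.571]
```

View pics/w35.png

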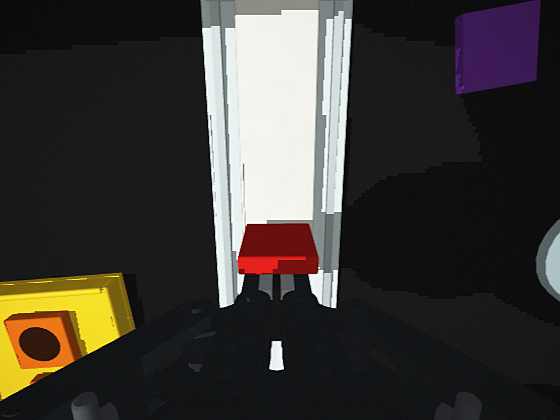

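```bash
python3 -m pendant '[{"tx":5,"ty":0.5,"tz":0,"twist":0},{"tx":12,"ty":0.5,"tz":0,"twist":0},{"tx":20,"ty":0.5,"tz":0,"twist":0},{"tx":28,"ty":0.5,"tz":0,"twist":0},{"tx":37,"ty":0.5,"tz":0,"twist":0},{"tx":46,"ty":0.5,"tz":0,"twist":0},{"tx":55,"ty":0.5,"tz":0,"twist":0},{"tx":64,"ty":0.5,"tz":0,"twist":0},{"tx":73,"ty":0.5,"tz":0,"twist":0},{"tx":82,"ty":0.5,"tz":0,"twist":0},{"tx":90,"ty":0.5,"tz":0,"twist":0},{"tx":98,"ty":0.5,"tz":0,"twist":0},{"tx":106,"ty":0.5,"tz":0,"twist":0},{"tx":113,"ty":0.5,"tz":0,"twist":0},{"tx":120,"ty":0.5,"tz":0,"twist":0},{"tx":126,"ty":0.5,"tz":0,"twist":0},{"tx":131,"ty":0.5,"tz":0,"twist":0},{"tx":135,"ty":0.5,"tz":0,"twist":0},{"tx":138,"ty":0.5,"tz":0,"twist":0},{"tx":140,"ty":0.5,"tz":0,"twist":0}]' -1
python3 go.py 570 10 213 90; python3 look.py wrist w36
```

```text
time_s: 42.0
tcp_pos: [0.5695, -0.0026, 0.2113]
tcp_rot: [3.141, 0.006, 1.567]
force: [-2.0, -15.6, -3.0]
gripper_width: -0.0004
t 42.00 pos [569.5  -2.6 211.3] rot [3.141 0.006 1.567] F [ -2.  -15.6  -3. ] w -0.4
[570.0, 10.0, 213.0, 90.0] tx 12.6 ty 0.5 tz -1.7 twist -0.004
t 42.0 dq 0.032 tcp [569.5  -2.6 211.3] [3.141 0.006 1.567]
```

View pics/w36.png

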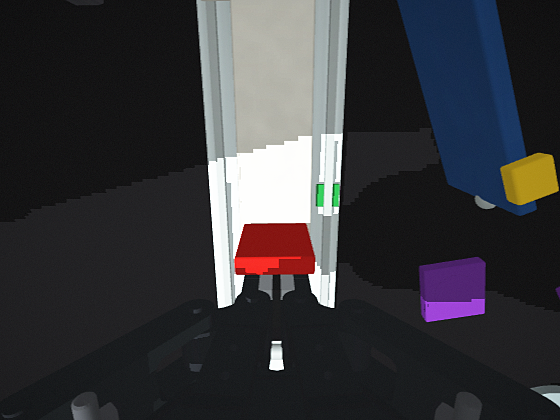

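The force has risen to 15 N in -y, about 13 mm short of the station, so I'll stop and look before pushing on.

```bash
python3 look.py scene s36; python3 look.py top t36 turq:32 ; python3 go.py; python3 - <<'E'
from h import *
c=r.camera_info("wrist")
print("green",np.round(ray(c,(328,195),.01)*1000,1),"tab top near edge",np.round(ray(c,(275,256),.064)*1000,1),np.round(ray(c,(275,273),.064)*1000,1))
a=cv2.imread("pics/s36.png")[130:330,100:420]; b=cv2.imread("pics/t36.png")[150:300,130:400]
cv2.imwrite("pics/c36.png",np.hstack([cv2.resize(a,(400,250)),cv2.resize(b,(400,250))]))
cv2.imwrite("pics/c36s.png",cv2.resize(a,(800,500)))
E
```

```text
t 42.05 dq 0.026 tcp [569.5  -1.7 211.3] [3.141 0.005 1.567]
t 42.1 dq 0.015 tcp [569.5  -1.  211.3] [3.141e+00 3.000e-03 1.568e+00]
turq px [526. 226.] a 1527.0 mm [ 553.9 -576.7] [161. 122.] 84.3
turq px [510. 151.] a 1687.0 mm [ 738.7 -551.1] [125. 230.] 5.7
t 42.15 pos [569.6  -0.7 211.2] rot [3.141e+00 3.000e-03 1.569e+00] F [-2.2 -7.8 -0.3] w -0.1
green [598.4  27.3  10. ] tab top near edge [570.   16.9  64. ] [570.    9.5  64. ]
```

View pics/c36s.png

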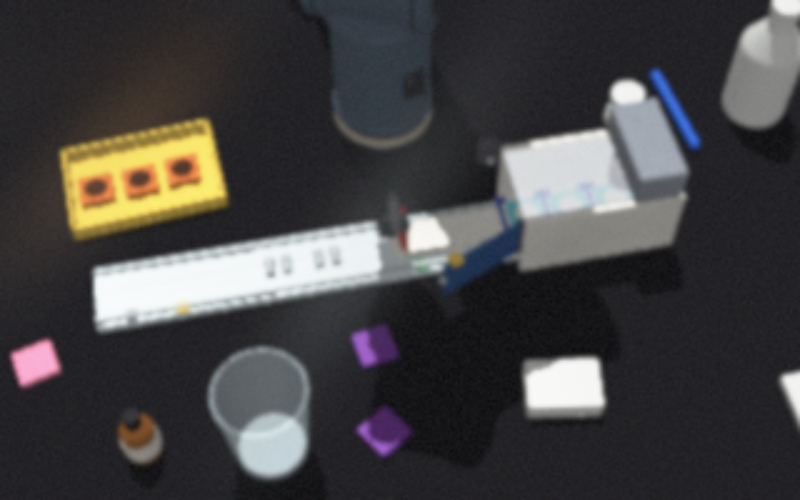

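View pics/t36.png

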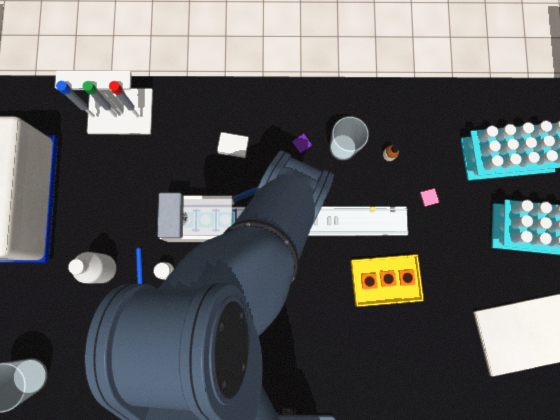

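```bash
python3 go.py; python3 - <<'E'
import cv2
b=cv2.imread("pics/t36.png")[170:270,140:340]
cv2.imwrite("pics/c36t.png",cv2.resize(b,(800,400),interpolation=cv2.INTER_CUBIC))
E
```

```text
t 42.15 pos [569.6  -0.7 211.2] rot [3.141e+00 3.000e-03 1.569e+00] F [-2.2 -7.8 -0.3] w -0.1
```

View pics/c36t.png

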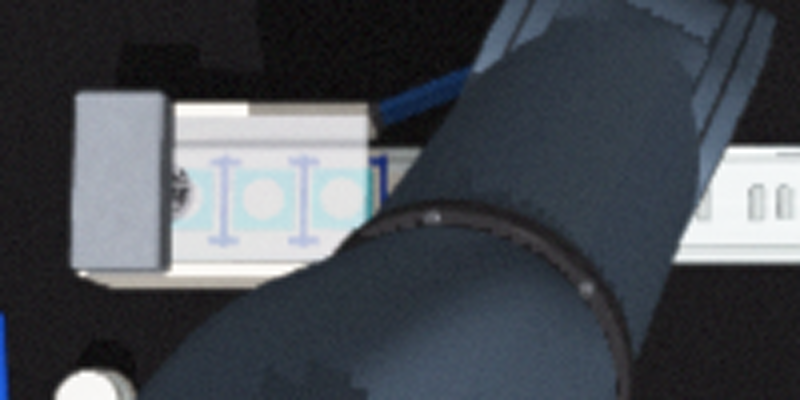

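The slides show undisturbed through the clear roof. I'll hold for a moment, then creep forward and watch the force.

```bash
python3 -m pendant '[{"tx":0,"ty":0,"tz":0,"twist":0},{"tx":0,"ty":0,"tz":0,"twist":0},{"tx":0,"ty":0,"tz":0,"twist":0}]' -1
python3 -m pendant '[{"tx":1,"ty":0,"tz":0,"twist":0},{"tx":2,"ty":0,"tz":0,"twist":0},{"tx":2,"ty":0,"tz":0,"twist":0}]' -1;  python3 look.py wrist w37
```

```text
time_s: 42.45
tcp_pos: [0.5696, -0.0003, 0.2113]
tcp_rot: [3.141, 0.002, 1.569]
force: [-0.9, -6.9, -1.3]
gripper_width: 0.0003
time_s: 42.75
tcp_pos: [0.5696, 0.0028, 0.2112]
tcp_rot: [-3.142, 0.001, 1.57]
force: [-1.2, -3.9, 0.2]
gripper_width: -0.0001
t 42.75 dq 0.004 tcp [569.6   2.8 211.2] [-3.142e+00  1.000e-03  1.570e+00]
```

View pics/w37.png

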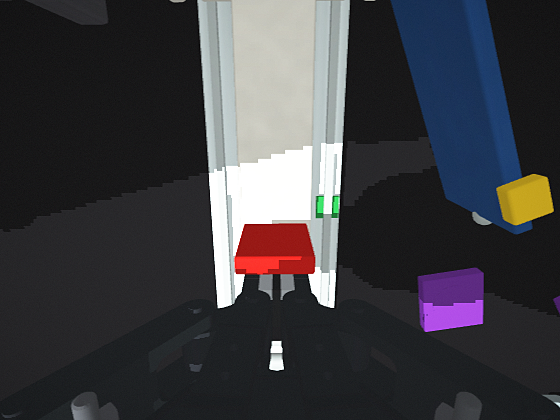

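The tab still moves and the force is dropping, so it was probably a stiff spot. Carrying on gently.

```bash
python3 -m pendant '[{"tx":1.5,"ty":0,"tz":0,"twist":0},{"tx":3,"ty":0,"tz":0,"twist":0},{"tx":4.5,"ty":0,"tz":0,"twist":0},{"tx":5.5,"ty":0,"tz":0,"twist":0},{"tx":6,"ty":0,"tz":0,"twist":0},{"tx":6,"ty":0,"tz":0,"twist":0}]' -1;  python3 look.py wrist w38 red:64
```

```text
time_s: 43.4
tcp_pos: [0.5699, 0.0097, 0.2112]
tcp_rot: [3.141, -0.0, 1.571]
force: [0.0, 0.1, 0.6]
gripper_width: -0.0003
t 43.4 dq 0.005 tcp [569.9   9.7 211.2] [ 3.141 -0.     1.571]
red px [274. 248.] a 3544.0 mm [569.7  30.8] [21. 31.] 90.0
```

```bash
python3 -m pendant '[{"tx":-15,"ty":0,"tz":0,"twist":0},{"tx":-45,"ty":0,"tz":-5,"twist":0},{"tx":-60,"ty":0,"tz":-10,"twist":0},{"tx":-60,"ty":0,"tz":-10,"twist":0},{"tx":-60,"ty":0,"tz":-10,"twist":0}]' -1
python3 look.py wrist w39 red:64 green:10
```

```text
time_s: 43.95
tcp_pos: [0.5697, -0.051, 0.2213]
tcp_rot: [3.141, -0.001, 1.57]
force: [0.2, 0.2, -0.6]
gripper_width: 0.0003
t 43.95 dq 0.023 tcp [569.7 -51.  221.3] [ 3.141e+00 -1.000e-03  1.570e+00]
red px [274. 103.] a 1775.5 mm [569.8  23.9] [ 8. 31.] 89.9
green px [336. 102.] a 141.0 mm [602.4  25.1] [ 4. 12.] 2.8
green px [320. 102.] a 141.0 mm [594.   25.2] [ 4. 12.] 2.0
```

View pics/w39.png

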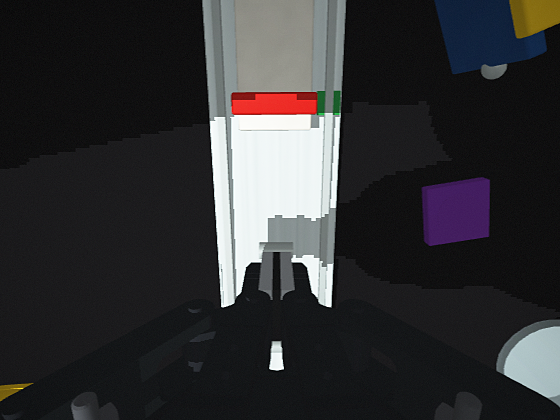

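The tab reads 23.9, which is 1–2 mm shy of the station centre. One small nudge, as at loading.

```bash
python3 -m pendant '[{"tx":40,"ty":0,"tz":8,"twist":0},{"tx":54,"ty":0,"tz":10,"twist":0},{"tx":58,"ty":0,"tz":10,"twist":0},{"tx":60,"ty":0,"tz":10,"twist":0},{"tx":61.5,"ty":0,"tz":10,"twist":0},{"tx":62,"ty":0,"tz":10,"twist":0},{"tx":62,"ty":0,"tz":10,"twist":0}]' -1
python3 -m pendant '[{"tx":-15,"ty":0,"tz":0,"twist":0},{"tx":-45,"ty":0,"tz":-5,"twist":0},{"tx":-61,"ty":0,"tz":-10,"twist":0},{"tx":-61,"ty":0,"tz":-10,"twist":0},{"tx":-61,"ty":0,"tz":-10,"twist":0},{"tx":-61,"ty":0,"tz":-10,"twist":0}]' -1
python3 look.py wrist w40 red:64 green:10
```

```text
time_s: 44.7
tcp_pos: [0.5697, 0.0105, 0.2114]
tcp_rot: [3.141, 0.0, 1.57]
force: [0.1, 0.6, -0.7]
gripper_width: 0.0
time_s: 45.3
tcp_pos: [0.5697, -0.0489, 0.221]
tcp_rot: [-3.141, -0.001, 1.572]
force: [-0.3, -0.3, 0.7]
gripper_width: -0.0002
t 45.3 dq 0.011 tcp [569.7 -48.9 221. ] [-3.141e+00 -1.000e-03  1.572e+00]
red px [274. 106.] a 1774.5 mm [569.7  25. ] [31.  8.] 0.0
green px [338. 107.] a 143.0 mm [602.7  25.2] [ 4. 12.] 3.0
green px [321. 107.] a 148.0 mm [594.1  25.2] [12.  4.] 89.3
```

The carrier is at imaging: the tab at y=25.0 matches the green mark at 25.2. Next I'll view the door and the slides through the roof.

```bash
python3 -m pendant '[{"tx":0,"ty":0,"tz":-50,"twist":0},{"tx":0,"ty":10,"tz":-100,"twist":0},{"tx":10,"ty":20,"tz":-150,"twist":0},{"tx":30,"ty":30,"tz":-190,"twist":0},{"tx":30,"ty":30,"tz":-190,"twist":0},{"tx":30,"ty":30,"tz":-190,"twist":0},{"tx":30,"ty":30,"tz":-190,"twist":0},{"tx":30,"ty":30,"tz":-190,"twist":0}]' -1
python3 look.py wrist w41 red:64 yellow:84 blue:82 turq:32
```

```text
time_s: 46.15
tcp_pos: [0.5991, -0.0199, 0.4098]
tcp_rot: [-3.139, 0.0, 1.57]
force: [0.1, 0.4, -0.4]
gripper_width: 0.0001
t 46.15 dq 0.005 tcp [599.1 -19.9 409.8] [-3.139  0.     1.57 ]
red px [246. 139.] a 298.5 mm [570.5  26.1] [ 9. 32.] 90.0
yellow px [175. 355.] a 116.5 mm [ 489.7 -202.6] [23. 11.] 35.8
yellow px [140. 305.] a 2724.5 mm [ 457.9 -151.5] [96. 68.] 5.1
yellow px [330. 113.] a 184.0 mm [645.7  49.3] [12. 12.] 21.8
blue px [313.  78.] a 1035.5 mm [631.2  76.9] [11. 87.] 22.7
blue px [245.  22.] a 283.0 mm [573.8 121. ] [ 6. 46.] 89.9
```

View pics/w41.png

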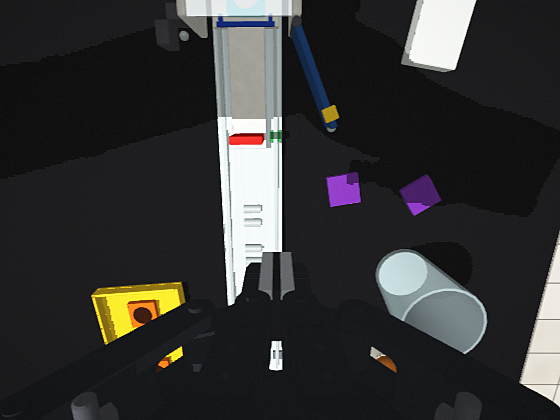

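```bash
python3 - <<'E'
from h import *
c=r.camera_info("wrist"); p=cv2.imread("pics/w41.png")[:,:,::-1].copy()
b=[q for q in blobs(p,"blue",20) if abs(q[1][0][0]-313)<8][0]
w=rect_w(c,b[2],.082); print(np.round(cv2.boxPoints(w),1), w)
for n,px,z in [("hinge",(296,24),.082),("tip",(331,125),.082),("ball",(184,36),.06),("post r",(180,45),.06),("purple",(343,192),.008),("beaker base",(402,274),0.0),("beaker rim",(447,312),.11),("timer",(440,35),.022)]:
    print(n,np.round(ray(c,px,z)*1000,1))
cv2.imwrite("pics/w41c.png",cv2.resize(p[0:160,140:380,::-1],(800,533),interpolation=cv2.INTER_CUBIC))
E
```

```text
[[609.6 115.1]
 [643.4  34.4]
 [653.3  38.5]
 [619.5 119.2]] ((631.4706420898438, 76.7996597290039), (10.718250274658203, 87.52494812011719), 22.737667083740234)
hinge [615.5 119.1  82. ]
tip [647.7  39.5  82. ]
ball [518.2 114.7  60. ]
post r [514.  107.5  60. ]
purple [677.2 -39.6   8. ]
beaker base [ 761.3 -150.4    0. ]
beaker rim [ 761.6 -131.8  110. ]
timer [760.4 122.7  22. ]
```

View pics/w41c.png

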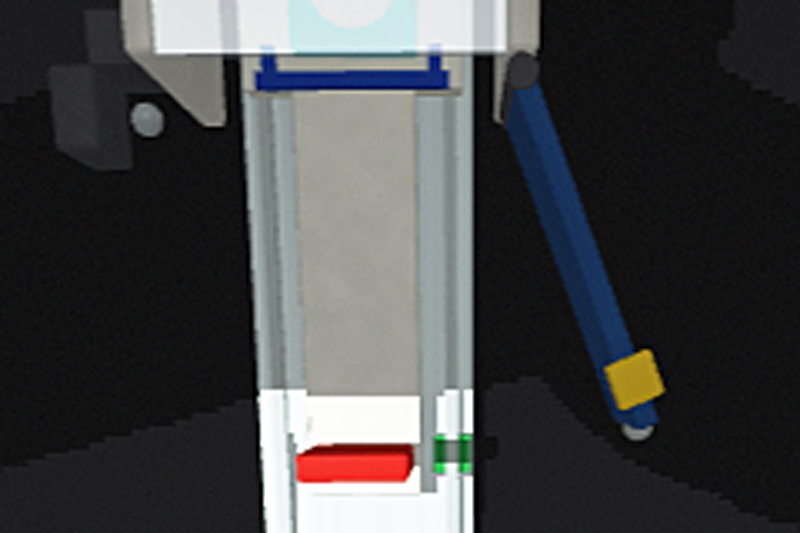

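```bash
python3 -m pendant '[{"tx":30,"ty":35,"tz":0,"twist":0},{"tx":62,"ty":70,"tz":0,"twist":0},{"tx":92,"ty":91,"tz":20,"twist":0},{"tx":92,"ty":91,"tz":65,"twist":0},{"tx":92,"ty":91,"tz":110,"twist":0},{"tx":92,"ty":91,"tz":150,"twist":0},{"tx":92,"ty":91,"tz":180,"twist":0},{"tx":92,"ty":91,"tz":187,"twist":0},{"tx":92,"ty":91,"tz":187,"twist":0},{"tx":92,"ty":91,"tz":187,"twist":0}]' -1
python3 go.py 659 72 223 90 633.5 59 223 90 612.7 55.8 223 90 588 62 223 90 566 79.7 223 90 556 98 223 90 554 107 223 90
python3 look.py wrist w42
```

```text
time_s: 47.2
tcp_pos: [0.6913, 0.0717, 0.2257]
tcp_rot: [3.14, 0.0, 1.57]
force: [0.4, -0.4, -0.3]
gripper_width: 0.0001
t 47.20 pos [691.3  71.7 225.7] rot [3.14 0.   1.57] F [ 0.4 -0.4 -0.3] w 0.1
[659.0, 72.0, 223.0, 90.0] tx 0.3 ty -32.3 tz 2.7 twist -0.001
[633.5, 59.0, 223.0, 90.0] tx -12.8 ty -57.8 tz 2.7 twist -0.001
[612.7, 55.8, 223.0, 90.0] tx -16.0 ty -78.6 tz 2.7 twist -0.001
[588.0, 62.0, 223.0, 90.0] tx -9.8 ty -103.3 tz 2.7 twist -0.001
[566.0, 79.7, 223.0, 90.0] tx 7.9 ty -125.3 tz 2.7 twist -0.001
[556.0, 98.0, 223.0, 90.0] tx 26.2 ty -135.3 tz 2.7 twist -0.001
[554.0, 107.0, 223.0, 90.0] tx 35.2 ty -137.3 tz 2.7 twist -0.001
t 47.2 dq 0.021 tcp [691.3  71.7 225.7] [3.14 0.   1.57]
```

View pics/w42.png

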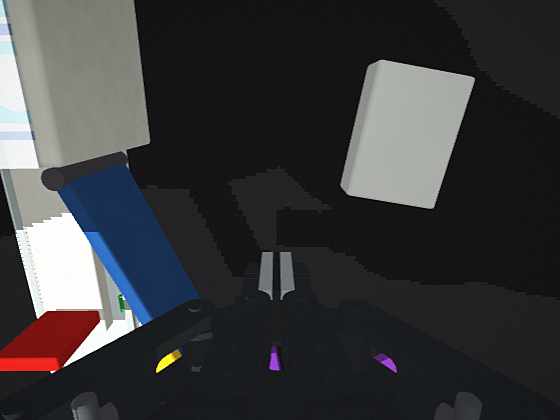

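```bash
python3 -m pendant '[{"tx":0,"ty":-12,"tz":2,"twist":0},{"tx":0,"ty":-24,"tz":2,"twist":0},{"tx":0,"ty":-32,"tz":2,"twist":0},{"tx":-5,"ty":-41,"tz":2,"twist":0},{"tx":-10,"ty":-50,"tz":2,"twist":0},{"tx":-13,"ty":-58,"tz":2,"twist":0},{"tx":-15,"ty":-66,"tz":2,"twist":0},{"tx":-16,"ty":-74,"tz":2,"twist":0},{"tx":-15,"ty":-82,"tz":2,"twist":0},{"tx":-13,"ty":-92,"tz":2,"twist":0},{"tx":-10,"ty":-103,"tz":2,"twist":0},{"tx":-4,"ty":-112,"tz":2,"twist":0},{"tx":2,"ty":-119,"tz":2,"twist":0},{"tx":8,"ty":-125,"tz":2,"twist":0},{"tx":8,"ty":-125,"tz":2,"twist":0}]' -1
python3 go.py 556 98 223 90 554 107 223 90
python3 look.py wrist w43; python3 look.py scene s43 red:64
```

```text
time_s: 48.75
tcp_pos: [0.5647, 0.0817, 0.222]
tcp_rot: [-3.14, -0.001, 1.573]
force: [-0.7, 0.2, 0.5]
gripper_width: -0.0003
t 48.75 pos [564.7  81.7 222. ] rot [-3.140e+00 -1.000e-03  1.573e+00] F [-0.7  0.2  0.5] w -0.3
[556.0, 98.0, 223.0, 90.0] tx 16.3 ty -8.7 tz -1.0 twist 0.002
[554.0, 107.0, 223.0, 90.0] tx 25.3 ty -10.7 tz -1.0 twist 0.002
t 48.75 dq 0.022 tcp [564.7  81.7 222. ] [-3.140e+00 -1.000e-03  1.573e+00]
t 48.8 dq 0.015 tcp [565.3  81.1 222.1] [-3.141 -0.     1.572]
red px [457. 245.] a 106.5 mm [743.3 455.7] [30. 39.] 19.5
```

View pics/w43.png

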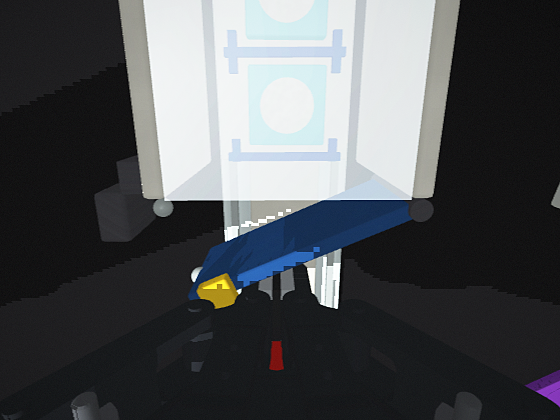

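The door is at about 0.4 rad and swinging shut: the cap is at (217,290) and the catch ball at (163,207). Continuing.

```bash
python3 -m pendant '[{"tx":5,"ty":-3,"tz":0,"twist":0},{"tx":10,"ty":-6,"tz":0,"twist":0},{"tx":15,"ty":-9,"tz":0,"twist":0},{"tx":19,"ty":-10,"tz":0,"twist":0},{"tx":22,"ty":-11,"tz":0,"twist":0},{"tx":25,"ty":-11,"tz":0,"twist":0},{"tx":26,"ty":-11,"tz":0,"twist":0},{"tx":26,"ty":-11,"tz":0,"twist":0}]' -1
python3 look.py wrist w44
```

```text
time_s: 49.65
tcp_pos: [0.5545, 0.1065, 0.2221]
tcp_rot: [-3.141, -0.0, 1.571]
force: [-0.6, 0.4, -0.3]
gripper_width: -0.0
t 49.65 dq 0.007 tcp [554.5 106.5 222.1] [-3.141 -0.     1.571]
```

View pics/w44.png

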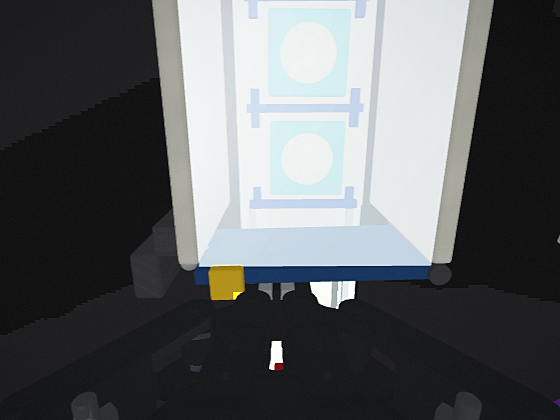

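```bash
python3 -m pendant '[{"tx":1,"ty":0,"tz":0,"twist":0},{"tx":2,"ty":0,"tz":0,"twist":0},{"tx":3,"ty":0,"tz":0,"twist":0},{"tx":3,"ty":0,"tz":0,"twist":0}]' -1
python3 look.py wrist w45
```

```text
time_s: 50.1
tcp_pos: [0.5546, 0.1084, 0.2222]
tcp_rot: [3.142, 0.001, 1.57]
force: [-0.1, -4.9, 0.5]
gripper_width: -0.0001
t 50.1 dq 0.001 tcp [554.6 108.4 222.2] [3.142e+00 1.000e-03 1.570e+00]
```

```bash
python3 -m pendant '[{"tx":0.7,"ty":0,"tz":0,"twist":0},{"tx":1.5,"ty":0,"tz":0,"twist":0},{"tx":1.5,"ty":0,"tz":0,"twist":0}]' -1
python3 -m pendant '[{"tx":-5,"ty":0,"tz":0,"twist":0},{"tx":-30,"ty":0,"tz":0,"twist":0},{"tx":-40,"ty":10,"tz":-30,"twist":0},{"tx":-45,"ty":25,"tz":-80,"twist":0},{"tx":-45,"ty":25,"tz":-120,"twist":0},{"tx":-45,"ty":25,"tz":-120,"twist":0},{"tx":-45,"ty":25,"tz":-120,"twist":0},{"tx":-45,"ty":25,"tz":-120,"twist":0}]' -1
python3 look.py wrist w46 red:64 yellow:84 blue:82 turq:32 green:10
```

```text
time_s: 50.45
tcp_pos: [0.5546, 0.1087, 0.2222]
tcp_rot: [-3.142, 0.003, 1.569]
force: [-0.4, -9.7, 0.9]
gripper_width: 0.0001
time_s: 51.25
tcp_pos: [0.5791, 0.0664, 0.3413]
tcp_rot: [-3.14, -0.001, 1.572]
force: [0.4, -0.8, -0.2]
gripper_width: 0.0002
t 51.25 dq 0.012 tcp [579.1  66.4 341.3] [-3.140e+00 -1.000e-03  1.572e+00]
red px [264. 246.] a 701.5 mm [569.4  32.9] [30. 22.] 0.3
yellow px [214. 138.] a 292.0 mm [536.9 120.6] [13. 12.] 0.9
blue px [274. 136.] a 793.5 mm [577.9 121.5] [69.  6.] 0.0
```

View pics/w46.png

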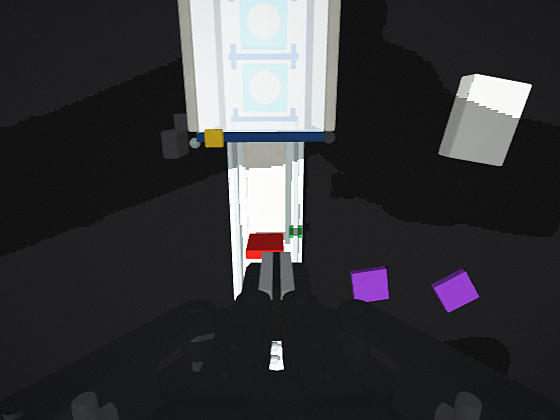

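The door sits flush: its panel is at 0.0° at y=121.5, and the force rose stiffly against the stop. I'll move clear and run final checks on the tab, the tray and the slides.

```bash
python3 -m pendant '[{"tx":-45,"ty":-5,"tz":0,"twist":0},{"tx":-90,"ty":-10,"tz":0,"twist":0},{"tx":-135,"ty":-10,"tz":-10,"twist":0},{"tx":-180,"ty":-20,"tz":-30,"twist":0},{"tx":-200,"ty":-30,"tz":-50,"twist":0},{"tx":-200,"ty":-30,"tz":-50,"twist":0},{"tx":-200,"ty":-30,"tz":-50,"twist":0},{"tx":-200,"ty":-30,"tz":-50,"twist":0}]' -1
python3 look.py wrist w47 red:64 yellow:84 green:10; python3 look.py top t47 orange:12 yellow:18 turq:32; python3 look.py scene s47
python3 - <<'E'
import cv2
b=cv2.imread("pics/t47.png")[150:310,130:440]
cv2.imwrite("pics/c47.png",cv2.resize(b,(790,408),interpolation=cv2.INTER_CUBIC))
E
```

```text
time_s: 52.1
tcp_pos: [0.5499, -0.1327, 0.3908]
tcp_rot: [-3.14, -0.001, 1.573]
force: [-1.0, 0.3, 0.2]
gripper_width: 0.0
t 52.1 dq 0.013 tcp [ 549.9 -132.7  390.8] [-3.140e+00 -1.000e-03  1.573e+00]
red px [301.   8.] a 574.0 mm [569.7  17.9] [30. 12.] 0.4
yellow px [171. 259.] a 9749.0 mm [ 451.9 -201.9] [ 92. 122.] 4.9
t 52.15 dq 0.007 tcp [ 550.  -132.6  390.8] [-3.140e+00 -1.000e-03  1.573e+00]
turq px [526. 226.] a 1524.0 mm [ 554.1 -576.7] [161. 122.] 84.4
turq px [510. 151.] a 1642.5 mm [ 738.8 -551.1] [125. 230.] 5.8
t 52.2 dq 0.008 tcp [ 550.  -132.7  391. ] [-3.140e+00 -1.000e-03  1.573e+00]
```

View pics/w47.png

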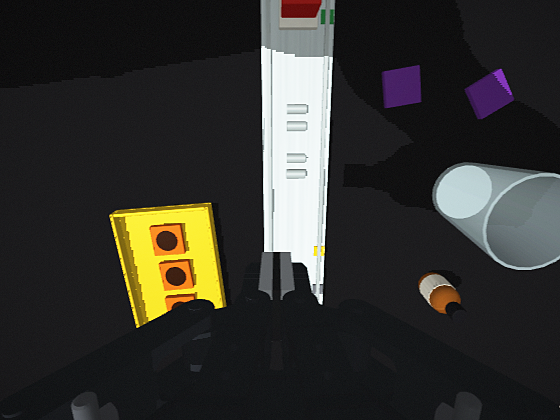

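View pics/c47.png

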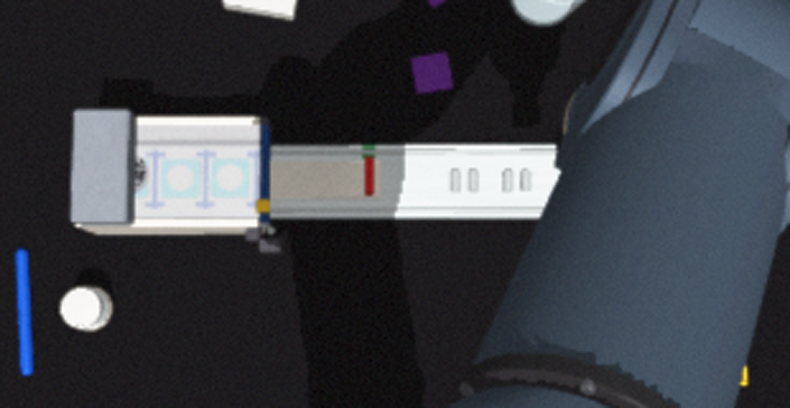

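View pics/s47.png

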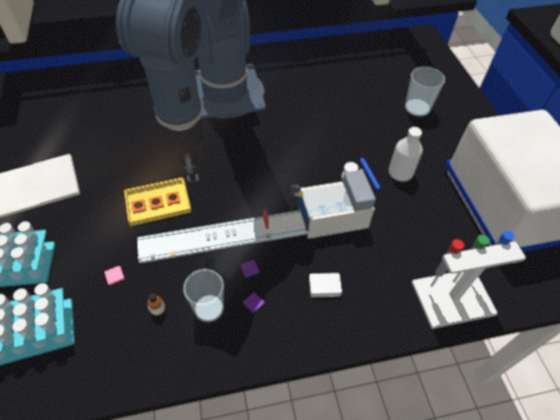

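The tab lines up with the green mark, the door is flush and two slides show through the roof; the third is under the camera head. The three spent slides are in the tray and the bystanders are unmoved. Handing in.

```bash
python3 -c "
from rig import r
s=r.sense(); print(s['time_s'],s['force'])
print(r.finish_job())"
```

```text
52.25 [-0.09160613  0.2072518  -0.19912605]
the job is handed in; nothing more can be done
None
```

I pushed the carrier to loading and moved all three spent slides into the tray. The three fresh slides then went into pockets 1 to 3, within about 1 mm of the pocket centres. After that I pushed the carrier on to imaging, shut the door and handed the job in at 52 s. The job reports no verdict, so what follows is from my own last checks.

**Last checks:**
- **Carrier:** the tab read y = 25.0 mm against the green mark at 25.2 mm, a travel of about 290–291 mm. I took that close reading before shutting the door; afterwards I only compared the tab with the mark in pictures, and it still lined up.
- **Door:** flush with the hood's entry. When I pressed it after shutting, the force rose to 10 N with almost no further movement.
- **Slides:** the three spent slides are in the tray. Two fresh slides show flat through the hood roof.
- **Bystanders:** they look unmoved in the last scene and top views.

**What went differently or could not be seen:**
- The tray was knocked about 45 mm during the run and pushed one fresh slide about 9 mm. I measured both again before using them.
- The carrier met a passing resistance of about 15 N some 12 mm before imaging, cause unknown. It eased and pushing on worked.
- Both stations needed a second nudge of 1–2 mm to centre the carrier.
- The third fresh slide was hidden under the camera head at the end, so I last saw it flat in its pocket at loading.
- The top view read about 2–3 mm lower in x than the wrist view. I worked from the wrist view.

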